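# Hang the wound coils on the bent rail

## Task

Take every wound coil off its post on the wooden stand and hang it by its eye on the bent wire rail: thread the eye over the free tip, slide it round both bends and right up to the stop, the first coil against the stop collar and each further one against the coil before it. When all the coils hang there, thread the loose keeper weight on in the same way and slide it up against the last coil. Let no coil tip over, and leave the other things on the bench where they are.

Things in the scene. Friction and masses are not known exactly. Their poses are not given: they have to be found in the camera images.
- coil_1_eye (a point): eye of wound coil 1: upright steel ring of 8 mm bar, 42 mm outside, 26 mm hole, on a 12 mm wide neck over a copper-wound bobbin with black flanges (44 mm diameter, 39 mm high, 0.2 kg, 18 mm bore open below). Point: ring centre, 74 mm above the underside. x: through the hole, y: across the ring (grip it so), z up. Starts on a post of the stand. Coils are alike; two or three are present.
- coil_2_eye (a point): eye of wound coil 2: upright steel ring of 8 mm bar, 42 mm outside, 26 mm hole, on a 12 mm wide neck over a copper-wound bobbin with black flanges (44 mm diameter, 39 mm high, 0.2 kg, 18 mm bore open below). Point: ring centre, 74 mm above the underside. x: through the hole, y: across the ring (grip it so), z up. Starts on a post of the stand. Coils are alike; two or three are present.
- coil_3_eye (a point): eye of wound coil 3: upright steel ring of 8 mm bar, 42 mm outside, 26 mm hole, on a 12 mm wide neck over a copper-wound bobbin with black flanges (44 mm diameter, 39 mm high, 0.2 kg, 18 mm bore open below). Point: ring centre, 74 mm above the underside. x: through the hole, y: across the ring (grip it so), z up. Starts on a post of the stand. Coils are alike; two or three are present.
- keeper_eye (a point): eye of the keeper weight: a dark steel disc (52 mm diameter, 14 mm high, 0.2 kg) with the same upright ring (42 mm outside, 26 mm hole, 8 mm bar) on a short neck; stands alone on the bench. Point: ring centre, 50 mm above its underside. x: through the hole, y: across the ring, z up.
- stand: fixed wooden stand, 280 x 70 x 12 mm, with upright steel posts of 11 mm diameter at x = -100, 0 and +100 mm that rise 27 mm above the board. Origin: centre of the underside; x along the row, z up. A coil must be lifted straight up at least 30 mm to leave its post.
- rail_tip (a point): free end of the fixed bent rail, a level 8 mm wire, axis 200 mm above the bench. From the tip it runs 89 mm straight (in +y) to bend B, turns 60 degrees right (seen from above), runs 80 mm to bend A, turns 60 degrees back left and runs 179 mm to the stop; a post on a grey plate carries it beyond. Point: end of the wire, on its axis. Axes as rail_stop.
- rail_bend_b (a point): first bend met from the tip: where the axes of the first and second legs would cross (rounded within 20 mm of it). Axes as rail_stop.
- rail_bend_a (a point): second bend met from the tip: where the axes of the second and last legs would cross (rounded within 20 mm of it). Axes as rail_stop.
- rail_stop (a point): centre of the face of the stop collar (24 mm diameter), on the wire axis at the end of the last leg; the post stands 54 mm beyond. y: along the last leg toward the post, z up, x level across it. A free-hanging eye centre is 9 mm below the wire axis; pushed home, the first eye is 4 mm before the face, coils hang 44 mm apart, the keeper 48 mm from the last.
- loose_bolt: hex bolt, 54 x 18 x 16 mm, lying on the bench; origin under its centre. Leave alone.
- loose_marker: paint marker, 121 x 13 x 13 mm, lying on the bench; origin under its centre. Leave alone.
- loose_spring: coil spring, 29 x 56 x 29 mm, lying on the bench; origin under its centre. Leave alone.
- loose_bearing: release bearing, 48 mm diameter, 18 mm high, lying flat near the rail; origin at the centre of its underside. Leave alone.
Not all that is in view belongs to the job. What is shaped like the part that bears coil_2_eye but red is not meant.

How it is judged:
By the outcome, as a careful person would: the job done as asked, in the order asked, and still so for the second after the job is handed in, with the robot touching nothing.
Of coil_1, coil_2, coil_3 only 2 to 3 are there at a start; the rules pass over those that are not, and their reading is None.
At some moment in a run one of keeper may be knocked a few centimetres aside while the robot is not near it.
It also fails if it takes over 210 s, if anything falls off the work surface, if the arm or the gripper's body presses on something with over 40 N, if the wrist force passes 120 N, or if a joint passes its speed limit or range.

## Robot

A 7-joint arm with a two-finger parallel gripper is mounted at the origin on a cart in front of the work surface, level with it; the furniture and walls round the work are solid. World frame = base frame: x ahead of the robot, y to its left, z up, the work surface at z = 0. Lengths are in m, angles in degrees, forces in N, time in s.
With the tool pointing down it reaches from about 0.425 to 0.875 m from the base axis. Payload 4.7 kg.
Tool frame: the origin (TCP) lies at the very end of the fingers, on their centre line; the grasp point (between the pads) lies 19 mm behind it; x points along the fingers, z is the direction in which the jaws open and shut, and the axes are right-handed (so a half turn about x gives the same grasp; the last joint's range is limited). The gripper opens to 87 mm and grips with 3 to 60 N. Pads are 19 mm wide; open, the fingers measure 117 mm over their backs; the gripper's body (75 mm by 190 mm) begins 51 mm behind the grasp point.
Start: joints at [76.954, 18.392, -4.016, 83.108, 1.295, 78.541, -3.26], TCP at [0.156, -0.631, 0.223] pointing down, gripper open.
Joint ranges: [-163.93, 163.93], [-17.29, 119.83], [-79.2, 71.16], [3.27, 140.29], [-89.18, 269.18], [5.43, 117.66], [-154.24, 154.24]. Speed limits (degrees/s): [147.25, 147.25, 180, 180, 180, 180, 180].

## Interface

Orientations are given as [roll, pitch, yaw] about the fixed x, y, z axes, in that order (R = Rz(yaw) Ry(pitch) Rx(roll)).
In Python, from cell import env gives the robot as it stands. The module is installed in compiled form; this text tells all that it offers.
- The arm moves only by the tool drive_tool, never from a script. Its argument "increments" is a list of rows, each a list of 2 entries, a list of its own where there are three numbers: the shift along the tool's x, y, z scaled (see below), then the turn, a rotation vector about the tool's x, y, z scaled (see below). In form: [[[dx, dy, dz], [wx, wy, wz]], ...]. A call has 1 to 10 rows; each row shifts and turns the commanded pose from where the row before left it, along the tool's axes as they then stand; what a row does not reach is not made up. The controller multiplies each number of a shift by 0.04 m and each number of a turn by 120 degrees. A row lasts 1/10 s, in which the tool goes at most 50 mm and 8.59 degrees, less where a joint would pass 70% of its speed; a pose out of reach is approached as far as the arm can. A call with a number of a shift or a turn outside -1 to 1 is refused whole. A call with a gripper value outside its range is refused whole. "hand" is the gripper's target within -1 to 1 (fully open at 1, half-way at 0, shut at -1), set as the call begins (left out, the last holds). The fingers move at their own pace and stop on an object; "squeeze" is the grip in N (left out, the last holds). Time passes only in rows, so rows that do not move let the fingers close. It gives the time, the measured TCP pose, the force and the opening at its end, in the units of the state.
- env.get_obs(): the state, without advancing time (a new reading comes with each control period).
- env.read_camera(name): name is "side" or "top" or "wrist"; returns a dict with "frame" (400x640x3 uint8, red, green, blue), "fx", "fy", "cx", "cy" (pixels), "distortion" ([k1, k2, p1, p2, k3] as OpenCV has them; the pictures are not rectified), "R" (3x3) and "t" (3): a world point X has camera coordinates R X + t. Camera axes: x right, y down, z forward; pixel columns grow to the right and rows downward; lengths in m; the calibration is good to about 2 mm. A picture is of the moment at which its call begins. There is no depth.
- env.sign_off(): hands the job in, once; it reports no verdict.
The state is a dict: "time_s": time; "qpos": joint angles; "joint_velocities": joint speeds; "effort": joint torques, N m; "tool_pos": TCP position; "tool_rot": TCP orientation; "force": force on the tool from outside, world axes, zero at the start; "wrist_torque": the same for the moment, N m; "grip_width": finger opening in m.
Only numpy, scipy, OpenCV 4.12 (cv2) and the standard library are available. Lean on these libraries where they do the work, as an engineer would, in place of code of your own. Each camera call takes 0.05 s, during which the arm holds its last target.

## Working session

There is one attempt and no reset: what is moved stays moved. The work goes in short steps, Python scripts to look and compute and a tool call to move; the robot and the scene stay as the last step left them, time stands still between calls to the robot, and variables do not carry over. Pictures are saved under pics/ and viewed, and the job is handed in when it is done.

Besides the shell and the picture viewer there is one more tool, called after "Emit:" in YAML: its name, and indented under it one key for each argument. drive_tool: Moves the arm, as the interface text tells. Shifts and turns lie within -1 to 1; 1 stands for 0.04 m of shift or 120 degrees of turn. Its arguments: {"type":"object","properties":{"increments":{"type":"array"},"hand":{"type":"number"},"squeeze":{"type":"number"}},"required":["increments"]}

```bash
mkdir -p pics; ls
cat > h.py <<'E'
import numpy as np, cv2
from cell import env
from scipy.spatial.transform import Rotation as Ro
def cam(n):
    c=env.read_camera(n); return c
def save(c,name,crop=None,scale=1):
    f=c["frame"][:,:,::-1]
    if crop: f=f[crop[1]:crop[3],crop[0]:crop[2]]
    if scale!=1: f=cv2.resize(f,None,fx=scale,fy=scale,interpolation=cv2.INTER_CUBIC)
    cv2.imwrite("pics/"+name+".png",f)
def K(c): return np.array([[c["fx"],0,c["cx"]],[0,c["fy"],c["cy"]],[0,0,1.]])
def ray(c,uv):
    p=cv2.undistortPoints(np.array([[uv]],float),K(c),np.array(c["distortion"],float))[0,0]
    R=np.array(c["R"]);t=np.array(c["t"])
    return -R.T@t, R.T@np.array([p[0],p[1],1.])
def onz(c,uv,z):
    o,d=ray(c,uv); return o+d*(z-o[2])/d[2]
def proj(c,X):
    R=np.array(c["R"]);t=np.array(c["t"])
    return cv2.projectPoints(np.array(X,float).reshape(-1,3),cv2.Rodrigues(R)[0],t,K(c),np.array(c["distortion"],float))[0][:,0]
def tri(lst):
    A=np.zeros((3,3));b=np.zeros(3)
    for c,uv in lst:
        o,d=ray(c,uv);d=d/np.linalg.norm(d);P=np.eye(3)-np.outer(d,d);A+=P;b+=P@o
    X=np.linalg.solve(A,b)
    return X,[ (proj(c,X)[0]-uv).round(1) for c,uv in lst]
def st():
    o=env.get_obs(); 
    for k in ("time_s","qpos","tool_pos","tool_rot","force","grip_width"): print(k,np.round(o[k],4))
    return o
E
python3 - <<'E'
from h import *
st()
for n in("top","side","wrist"):
    c=cam(n);save(c,n+"0");print(n,(-np.array(c["R"]).T@np.array(c["t"])).round(3),c["fx"])
E
```

```text
pics
time_s 0.0
qpos [76.954  18.4395 -4.0146 83.1767  1.2962 78.5416 -3.26  ]
tool_pos [ 0.1554 -0.6306  0.2214]
tool_rot [-176.2642   89.8872  107.5909]
force [-0.1899 -0.8304  0.9655]
grip_width 0.087
top [ 0.453 -0.079  1.195] 397.75695929172394
side [0.125 0.843 0.805] 465.47762348934555
wrist [ 0.233 -0.611  0.385] 358.67712934360463
```

View pics/top0.png

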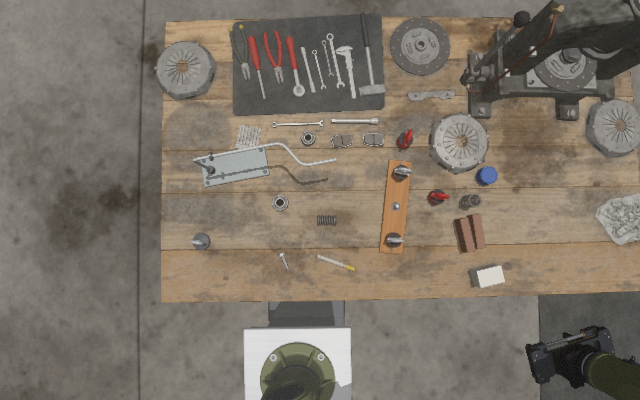

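View pics/side0.png

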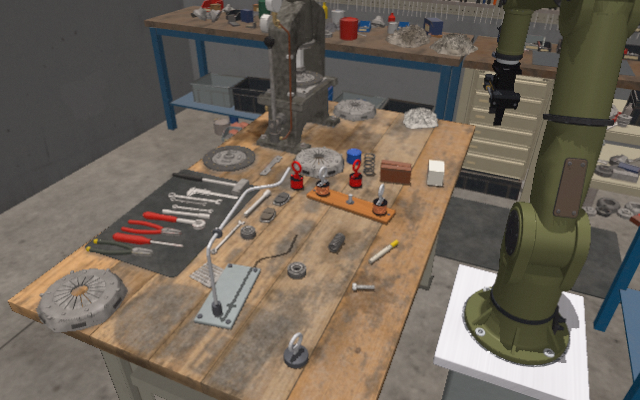

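View pics/wrist0.png

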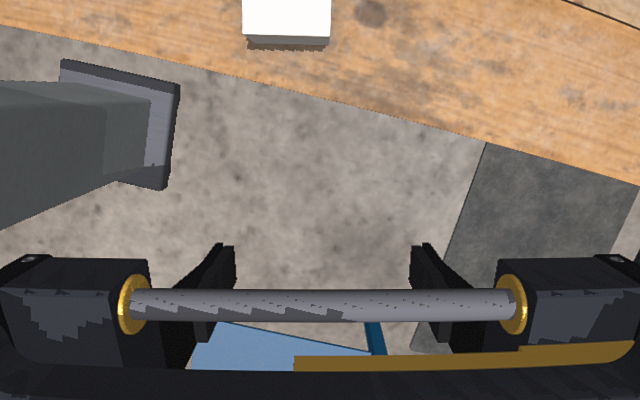

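Run:
```python
from h import *
c=cam("top");save(c,"t1",(180,120,345,260),4.8)
save(c,"t2",(360,120,480,260),4.2)
c=cam("side");save(c,"s1",(190,150,310,370),2.7)
save(c,"s2",(280,150,400,240),6)
save(c,"s3",(190,150,310,270),4.9)
```

```text
(no output)
```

View pics/t1.png

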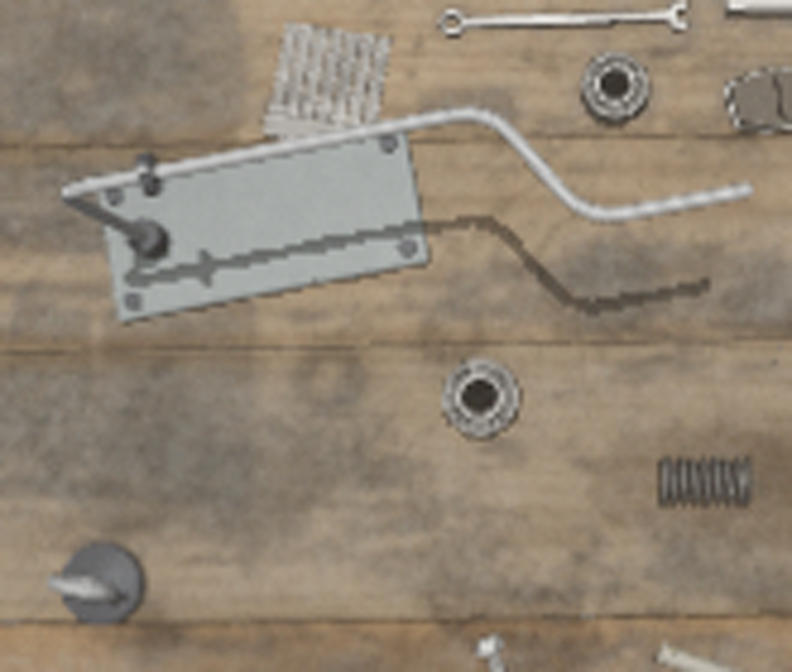

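View pics/t2.png

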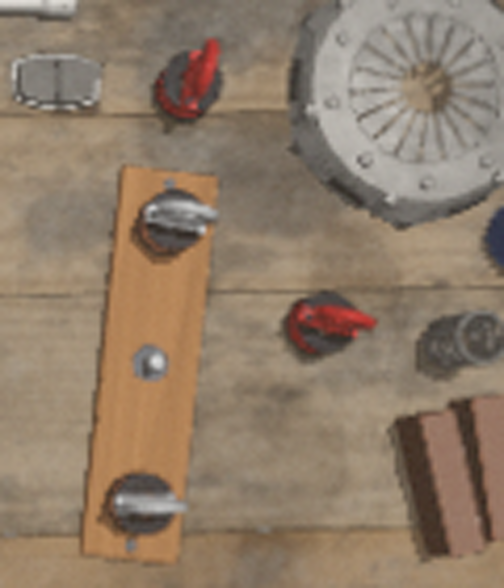

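View pics/s3.png

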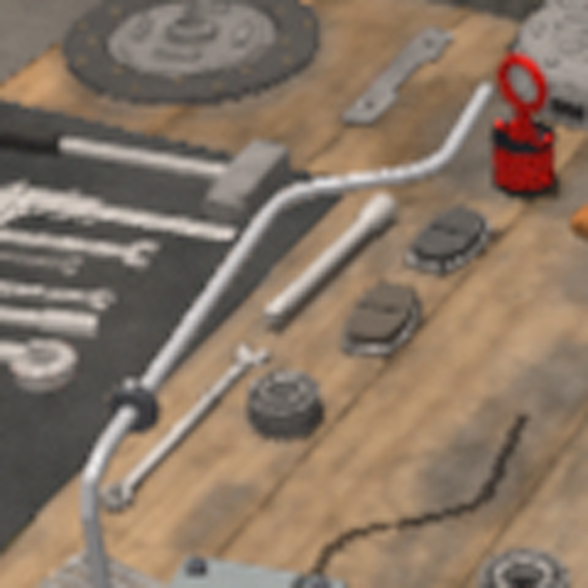

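View pics/s2.png

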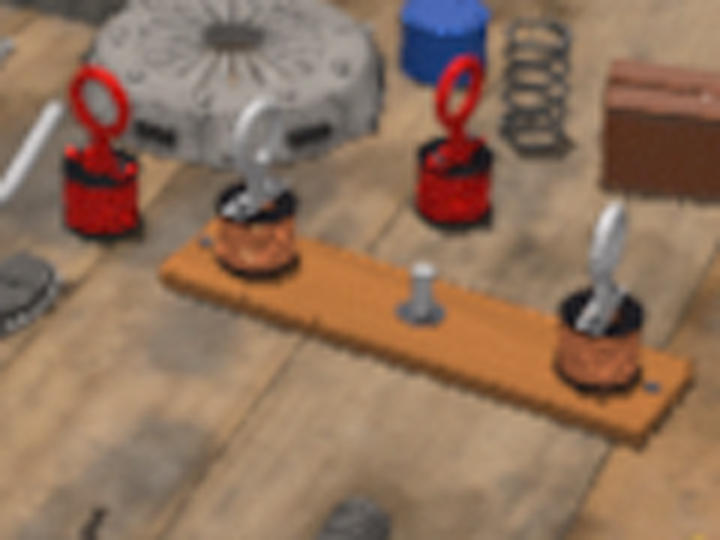

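Run:
```python
from h import *
T=cam("top");S=cam("side")
t1=lambda u,v:(180+u/4.8,120+v/4.8); t2=lambda u,v:(360+u/4.2,120+v/4.2)
s3=lambda u,v:(190+u/4.9,150+v/4.9); s2=lambda u,v:(280+u/6,150+v/6)
o=env.get_obs();print("R",Ro.from_euler('xyz',o["tool_rot"],degrees=True).as_matrix().round(3))
for n,p in dict(tip=(748,190),b=(592,216),a=(490,105),col=(150,178)).items():print(n,onz(T,t1(*p),.2).round(4))
print("tip",tri([(T,t1(748,190)),(S,s3(487,90))]))
for i,(u,v) in enumerate([(720,196),(600,215),(580,205),(505,122),(440,119),(180,173)]):print(onz(T,t1(u,v),.2).round(4))
print("collar side",onz(S,s3(136,404),.2).round(4))
print("keeper",onz(T,t1(103,582),.014).round(4), onz(S,(295.5,357),.010).round(4))
# coil flanges top ~ z 0.051
print("c far",onz(T,t2(174,222),.051).round(4),"c near",onz(T,t2(142,503),.051).round(4))
print("c far s",onz(S,s2(257,204),.051).round(4),"c near",onz(S,s2(600,312),.051).round(4))
for n,pp in dict(ctr=(153,362)).items():print("post top",onz(T,t2(*pp),.039).round(4))
print("post side",onz(S,s2(424,268),.039).round(4))
for p in[(120,165),(217,177),(180,563),(84,553)]:print("st",onz(T,t2(*p),.012).round(4))
for n,p in dict(b1=(185,85),b2=(320,325)).items():print(n,onz(T,t2(*p),.04).round(4))
print("bear",onz(T,t1(482,398),.018),"spr",onz(T,t1(704,482),.02))
```

```text
R [[-0.     0.971  0.24 ]
 [ 0.     0.24  -0.971]
 [-1.    -0.    -0.   ]]
tip [ 0.6199 -0.1187  0.2   ]
b [ 0.6073 -0.0365  0.2   ]
a [0.6674 0.0168 0.2   ]
col [0.6315 0.1973 0.2   ]
tip (array([ 0.62042635, -0.11892597,  0.19647251]), [array([0., 0.]), array([-0., -0.])])
[ 0.617 -0.104  0.2  ]
[ 0.6078 -0.0407  0.2   ]
[ 0.6133 -0.0302  0.2   ]
[0.6581 0.0089 0.2   ]
[0.6603 0.0433 0.2   ]
[0.6339 0.1813 0.2   ]
collar side [0.6336 0.1983 0.2   ]
keeper [0.4126 0.2776 0.014 ] [0.4105 0.2886 0.01  ]
c far [ 0.6034 -0.3147  0.051 ] c near [ 0.4103 -0.2874  0.051 ]
c far s [ 0.5996 -0.3025  0.051 ] c near [ 0.4063 -0.2772  0.051 ]
post top [ 0.5073 -0.2997  0.039 ]
post side [ 0.505  -0.2976  0.039 ]
st [ 0.6502 -0.2851  0.012 ]
st [ 0.6406 -0.3548  0.012 ]
st [ 0.3661 -0.3205  0.012 ]
st [ 0.3743 -0.2525  0.012 ]
b1 [ 0.7018 -0.3278  0.04  ]
b2 [ 0.5312 -0.4174  0.04  ]
bear [0.52314304 0.04058611 0.018     ] spr [ 0.46924401 -0.09575187  0.02      ]
```

Emit:
drive_tool:
  increments:
    - [[-0.7,0,0],[0,0,0]]
    - [[-0.7,0,0],[0,0,0]]
    - [[-0.7,0.3,-0.2],[0,0,0]]
    - [[0,0.9,-0.48],[0,0,0]]
    - [[0,0.9,-0.48],[0,0,0]]
    - [[0,0.9,-0.48],[0,0,0]]
    - [[0,0.9,-0.48],[0,0,0]]
    - [[0,0.9,-0.48],[0,0,0]]
    - [[0,0.9,-0.48],[0,0,0]]
    - [[0,0.9,-0.48],[0,0,0]]
  hand: 1
  squeeze: 30

```text
time_s: 1.35
tool_pos: [0.3789, -0.4283, 0.3068]
tool_rot: [4.3, 90.0, -71.8]
force: [-0.2, -0.5, 0.2]
grip_width: 0.0873
```

Emit:
drive_tool:
  increments:
    - [[0,0.9,-0.48],[0,0,0]]
    - [[0,0.9,-0.48],[0,0,0]]
    - [[0,0.9,-0.48],[0,0,0]]
    - [[0,0.9,-0.48],[0,0,0]]
    - [[0,0.6,-0.3],[0.058,0,0]]
    - [[0,0,0],[0.058,0,0]]
    - [[0,0,0],[0,0,0]]
    - [[0,0,0],[0,0,0]]

```text
time_s: 2.15
tool_pos: [0.5192, -0.3038, 0.3065]
tool_rot: [-41.9, 90.0, -131.8]
force: [-0.9, -0.3, 0.3]
grip_width: 0.0868
```

Run:
```python
from h import *
st()
c=cam("wrist");save(c,"w1");print(np.round(c["R"],3))
```

```text
time_s 2.15
qpos [ 45.4284  12.1568 -21.07    82.0885   4.3869  86.5671 -65.4319]
tool_pos [ 0.5192 -0.3038  0.3065]
tool_rot [ -41.876    89.9612 -131.8345]
force [-0.9091 -0.252   0.2541]
grip_width 0.0868
[[ 0.001 -1.     0.001]
 [-0.958 -0.     0.287]
 [-0.287 -0.002 -0.958]]
```

View pics/w1.png

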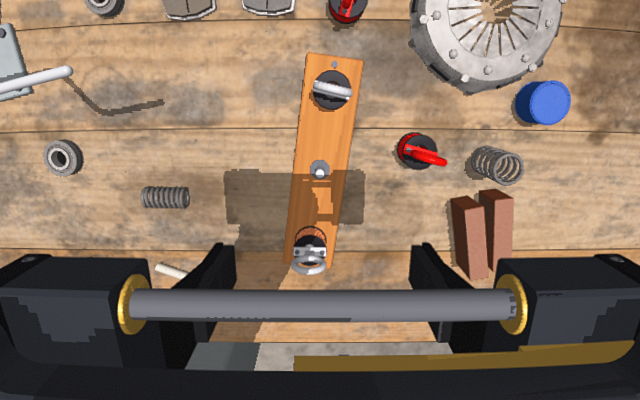

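Run:
```python
from h import *
c=cam("wrist")
a=cv2.resize(c["frame"][50:130,285:385,::-1],None,fx=6,fy=6,interpolation=cv2.INTER_CUBIC)
cv2.imwrite("pics/w1a.png",a)
a=cv2.resize(c["frame"][215:285,265:365,::-1],None,fx=6,fy=6,interpolation=cv2.INTER_CUBIC)
cv2.imwrite("pics/w1b.png",a)
```

```text
(no output)
```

View pics/w1a.png

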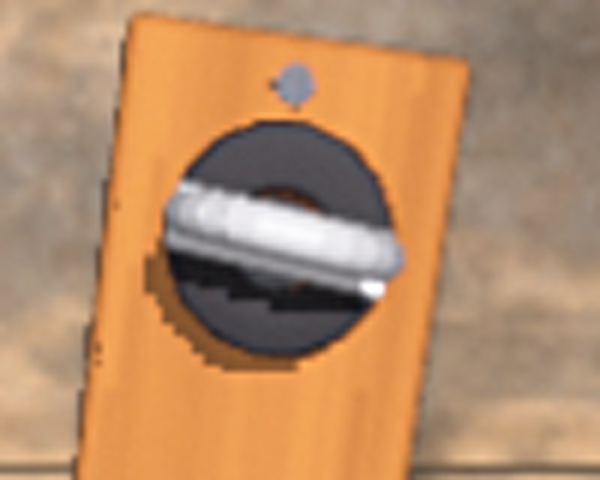

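View pics/w1b.png

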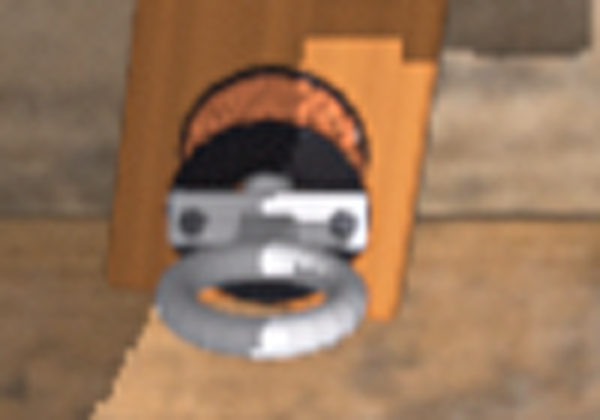

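Run:
```python
from h import *
c=cam("wrist")
for n,L,Rr,off in(("far",(170,214),(400,254),(285,50)),("near",(160,300),(366,300),(265,215)),("nearplate",(170,220),(366,220),(265,215))):
    z=.086 if n!="nearplate" else .055
    a=onz(c,(off[0]+L[0]/6,off[1]+L[1]/6),z);b=onz(c,(off[0]+Rr[0]/6,off[1]+Rr[1]/6),z)
    d=b-a;print(n,((a+b)/2).round(4),np.linalg.norm(d).round(4),np.degrees(np.arctan2(d[1],d[0])).round(1))
print("far flange",onz(c,(285+280/6,50+239/6),.05).round(4))
print("tip",onz(c,(72,70),.2).round(4))
```

```text
far [ 0.6072 -0.3145  0.086 ] 0.04 -99.5
near [ 0.4086 -0.2879  0.086 ] 0.0406 -90.0
nearplate [ 0.4119 -0.288   0.055 ] 0.0412 -90.0
far flange [ 0.607  -0.3146  0.05  ]
tip [ 0.6217 -0.1186  0.2   ]
```

Emit:
drive_tool:
  increments:
    - [[0,0.75,0.1],[0,0,0]]
    - [[0,0.75,0.1],[0,0,0]]
    - [[0,0.7,0.07],[0,0,0]]
    - [[0,0,0],[0.04,0,0]]
    - [[0,0,0],[0.039,0,0]]
    - [[1,0,0],[0,0,0]]
    - [[1,0,0],[0,0,0]]
    - [[1,0,0],[0,0,0]]
    - [[0.6,0,0],[0,0,0]]
    - [[0,0,0],[0,0,0]]
  squeeze: 40

```text
time_s: 3.3
tool_pos: [0.6044, -0.3139, 0.1577]
tool_rot: [-104.9, 89.5, 155.5]
force: [-0.1, 0.5, 0.1]
grip_width: 0.0869
```

Run:
```python
from h import *
st()
c=cam("wrist");save(c,"w2")
o=env.get_obs();R=Ro.from_euler('xyz',o["tool_rot"],degrees=True).as_matrix();print(np.degrees(np.arctan2(R[1,2],R[0,2])))
p=np.array(o["tool_pos"]);print(proj(c,[p,[.607,-.3145,.086]]))
```

```text
time_s 3.3
qpos [ 39.7982  25.7626 -19.8393  81.9356   8.7889  74.3182 -80.2324]
tool_pos [ 0.6044 -0.3139  0.1577]
tool_rot [-104.941    89.5114  155.4948]
force [-0.0723  0.5433  0.0928]
grip_width 0.0869
-99.57021111526063
[[324.29279324 262.27644955]
 [323.73753482 212.45696599]]
```

View pics/w2.png

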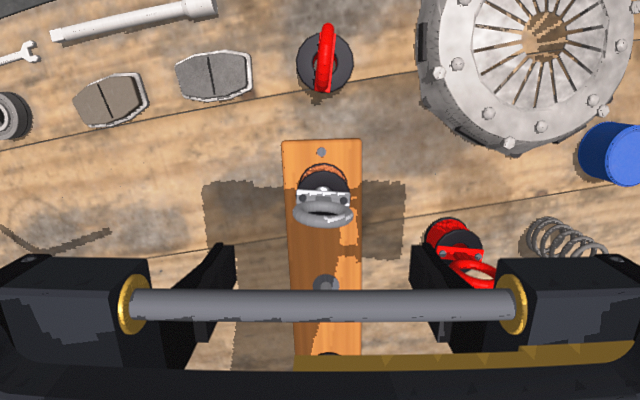

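Emit:
drive_tool:
  increments:
    - [[0.8,0.06,0],[0,0,0]]
    - [[0.7,0,0],[0,0,0]]
    - [[0.5,0,0],[0,0,0]]
    - [[0.24,0,0],[0,0,0]]
    - [[0,0,0],[0,0,0]]

```text
time_s: 3.85
tool_pos: [0.6102, -0.3149, 0.0734]
tool_rot: [46.5, 90.0, -53.0]
force: [0.5, -0.0, -0.0]
grip_width: 0.0872
```

Emit:
drive_tool:
  increments:
    - [[0,0,0],[0,0,0]]
    - [[0,0,0],[0,0,0]]
    - [[0,0,0],[0,0,0]]
    - [[0,0,0],[0,0,0]]
    - [[0,0,0],[0,0,0]]
    - [[0,0,0],[0,0,0]]
    - [[0,0,0],[0,0,0]]
  hand: -1
  squeeze: 40

```text
time_s: 4.55
tool_pos: [0.61, -0.3147, 0.073]
tool_rot: [-1.0, 90.0, -100.5]
force: [-0.1, -0.2, 0.5]
grip_width: 0.0412
```

Emit:
drive_tool:
  increments:
    - [[-0.4,0,0],[0,0,0]]
    - [[-0.6,0,0],[0,0,0]]
    - [[-0.8,0,0],[0,0,0]]
    - [[-0.6,0,0],[0,0,0]]
    - [[-0.4,0,0],[0,0,0]]
    - [[0,0,0],[-0.06,0,0]]
    - [[0,0,0],[-0.06,0,0]]
    - [[0,0,0],[-0.06,0,0]]
    - [[0,0,0],[-0.06,0,0]]
    - [[0,0,0],[-0.06,0,0]]

```text
time_s: 5.55
tool_pos: [0.6096, -0.3144, 0.1848]
tool_rot: [-136.2, 89.9, 160.6]
force: [0.4, -0.4, -1.4]
grip_width: 0.0416
```

```bash
cat >> h.py <<'E'
def pose():
    o=env.get_obs();R=Ro.from_euler('xyz',o["tool_rot"],degrees=True).as_matrix()
    psi=np.degrees(np.arctan2(R[1,2],R[0,2]));print("t",round(o["time_s"],2),"p",np.round(o["tool_pos"],4),"psi",psi.round(2),"down",R[:,0].round(3),"F",np.round(o["force"],1),"q7",np.round(o["qpos"],0),"w",round(o["grip_width"],4));return np.array(o["tool_pos"]),R,psi
E
python3 - <<'E'
from h import *
pose();c=cam("wrist");save(c,"w3")
E
```

```text
t 5.55 p [ 0.6096 -0.3144  0.1848] psi -63.25 down [-0.001  0.    -1.   ] F [ 0.4 -0.4 -1.4] q7 [ 44.  26. -26.  79.  11.  77. -46.] w 0.0416
```

View pics/w3.png

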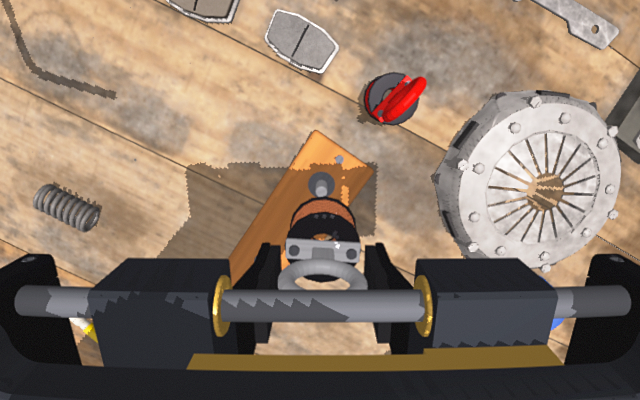

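Emit:
drive_tool:
  increments:
    - [[0,0,0],[-0.0616,0,0]]
    - [[0,0,0],[-0.0616,0,0]]
    - [[0,0,0],[-0.0616,0,0]]
    - [[0,0,0],[-0.0616,0,0]]
    - [[0,0,0],[-0.0616,0,0]]
    - [[0,0,0],[-0.0616,0,0]]
    - [[0,0,0],[-0.0616,0,0]]
    - [[0,0,0],[-0.0616,0,0]]
    - [[0,0,0],[-0.0616,0,0]]
    - [[0,0,0],[-0.0616,0,0]]

```text
time_s: 6.6
tool_pos: [0.6097, -0.3145, 0.1848]
tool_rot: [157.2, 89.9, 167.7]
force: [0.6, 0.5, -2.2]
grip_width: 0.0416
```

Emit:
drive_tool:
  increments:
    - [[0,0,0],[0,0,0]]
    - [[0,0,0],[0,0,0]]

```text
time_s: 6.8
tool_pos: [0.6098, -0.3146, 0.1848]
tool_rot: [147.2, 90.0, 157.3]
force: [0.1, 0.5, -1.9]
grip_width: 0.0414
```

```bash
cat >> h.py <<'E'
TH=np.radians(10.4); TIP=np.array([.6205,-.1187])
def rail(s,th=None,tip=None):
    "eye path: s mm from tip -> world xy, psi deg"
    th=TH if th is None else th; tip=TIP if tip is None else tip
    r=20/np.tan(np.radians(30)); arc=r*np.radians(60)
    p=np.zeros(2);h=np.pi/2;x=s
    segs=[(69,0),(arc,-1),(40,0),(arc,1),(159,0)]
    if s<0: p=np.array([0.,s]);x=0
    for L,k in segs:
        l=min(x,L)
        if k==0:p=p+l*np.array([np.cos(h),np.sin(h)])
        else:
            n=k*np.array([-np.sin(h),np.cos(h)]);c=p+r*n;a=k*l/r
            p=c+np.array([[np.cos(a),-np.sin(a)],[np.sin(a),np.cos(a)]])@(p-c);h+=a
        x-=l
        if x<=0:break
    M=np.array([[np.cos(th),-np.sin(th)],[np.sin(th),np.cos(th)]])
    return tip+M@p/1000, np.degrees(h)-90+np.degrees(th)
SEND=69+159+40+2*20/np.tan(np.radians(30))*np.radians(60)
def plan(P,psi,goals,off=(0,0)):
    """P=tcp cmd pos(3), psi deg; goals list of (x,y,z_tcp,psi) for eye xy; off = eye pos in tool (y,z). prints rows"""
    P=np.array(P,float)
    for g in goals:
        gp=np.radians(g[3]);ax=lambda a:(np.array([-np.sin(a),np.cos(a)]),np.array([np.cos(a),np.sin(a)]))
        y,z=ax(gp);t=np.array(g[:2])-off[0]*y-off[1]*z
        y0,z0=ax(np.radians(psi));d=t-P[:2]
        row=[[round(-(g[2]-P[2])/.04,3),round(d@y0/.04,3),round(d@z0/.04,3)],[round(-(g[3]-psi)/120,4),0,0]]
        print(row,end=", ")
        P=np.array([*t,g[2]]);psi=g[3]
    print("->",P.round(4),round(psi,2))
E
python3 - <<'E'
from h import *
print(SEND,rail(0),rail(89),rail(SEND))
P,R,psi=pose();c=cam("wrist");save(c,"w4")
t,_=rail(-40);plan(P,psi,[(*t,.184,10.4)],(-.003,0))
E
```

```text
340.5519745693687 (array([ 0.6205, -0.1187]), np.float64(10.4)) (array([ 0.61015371, -0.03122333]), np.float64(-22.67973372530752)) (array([0.63304393, 0.19674675]), np.float64(10.4))
t 6.8 p [ 0.6098 -0.3146  0.1848] psi 10.12 down [-0.  0. -1.] F [ 0.1  0.5 -1.9] q7 [ 52.  29. -38.  79.  18.  78.  24.] w 0.0414
[[np.float64(0.021), np.float64(3.849), np.float64(1.128)], [np.float64(-0.0023), 0, 0]], -> [ 0.6272 -0.1551  0.184 ] 10.4
```

View pics/w4.png

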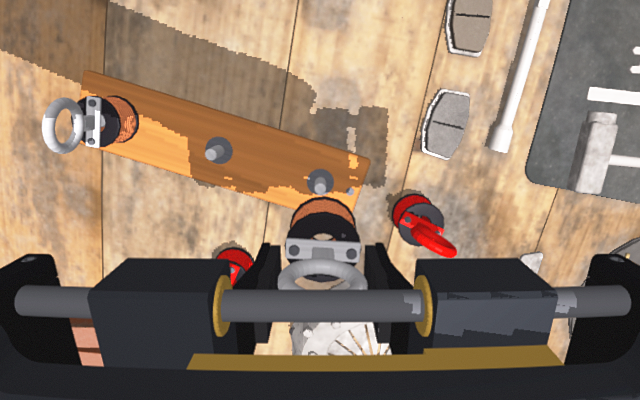

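Emit:
drive_tool:
  increments:
    - [[0,0.5,0.15],[0,0,0]]
    - [[0,0.9,0.25],[0,0,0]]
    - [[0,1.0,0.3],[0,0,0]]
    - [[0,0.9,0.25],[0,0,0]]
    - [[0,0.55,0.18],[-0.002,0,0]]
    - [[0,0,0],[0,0,0]]
    - [[0,0,0],[0,0,0]]

```text
time_s: 7.55
tool_pos: [0.6268, -0.1536, 0.1852]
tool_rot: [-91.0, 89.9, -80.3]
force: [1.1, -1.8, -2.7]
grip_width: 0.0415
```

Run:
```python
from h import *
pose();c=cam("wrist");save(c,"w5");S=cam("side");save(S,"s5",(250,110,370,230),5);T=cam("top");save(T,"t5",(260,120,380,200),5)
```

```text
t 7.55 p [ 0.6268 -0.1536  0.1852] psi 10.68 down [ 0.    -0.001 -1.   ] F [ 1.1 -1.8 -2.7] q7 [ 43.  24. -42.  86.  16.  77.  11.] w 0.0415
```

View pics/w5.png

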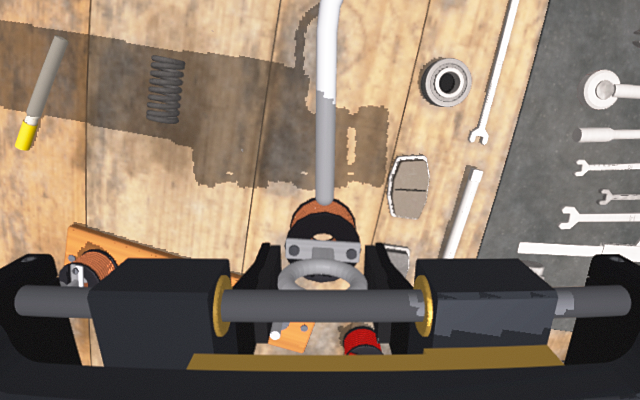

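View pics/s5.png

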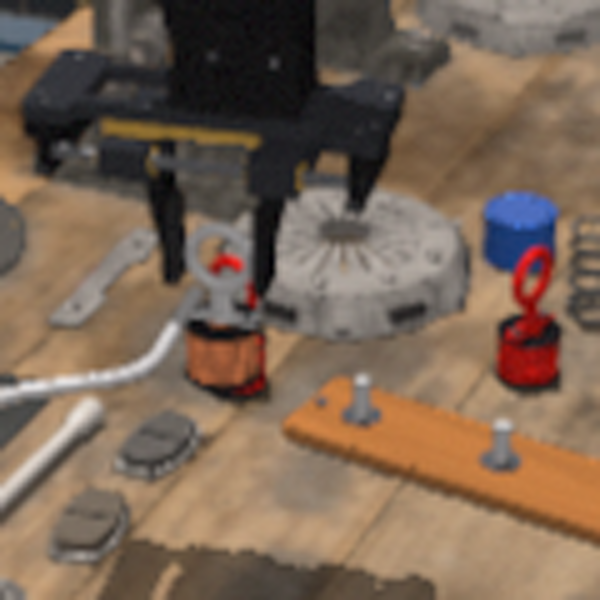

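Run:
```python
from h import *
P,R,psi=pose();c=cam("wrist");save(c,"w6",(260,150,400,310),4.5);save(c,"w6b",(260,0,400,210),2.8)
print(onz(c,(325.5,197),.2).round(4),onz(c,(327,100),.2).round(4),onz(c,(328,30),.2).round(4))
print(proj(c,[[*(P[:2]),P[2]+.013],rail(0)[0].tolist()+[.2],rail(60)[0].tolist()+[.2]]))
```

```text
t 7.7 p [ 0.6264 -0.1567  0.1848] psi 10.44 down [-0.    -0.001 -1.   ] F [-0.7 -0.4 -1.6] q7 [ 44.  24. -42.  86.  16.  77.  11.] w 0.0409
[ 0.6218 -0.1187  0.2   ] [ 0.615 -0.079  0.2  ] [ 0.6105 -0.0532  0.2   ]
[[320.19221116 274.40391869]
 [322.47196075 196.57057405]
 [322.64610992  47.16654918]]
```

View pics/w6.png

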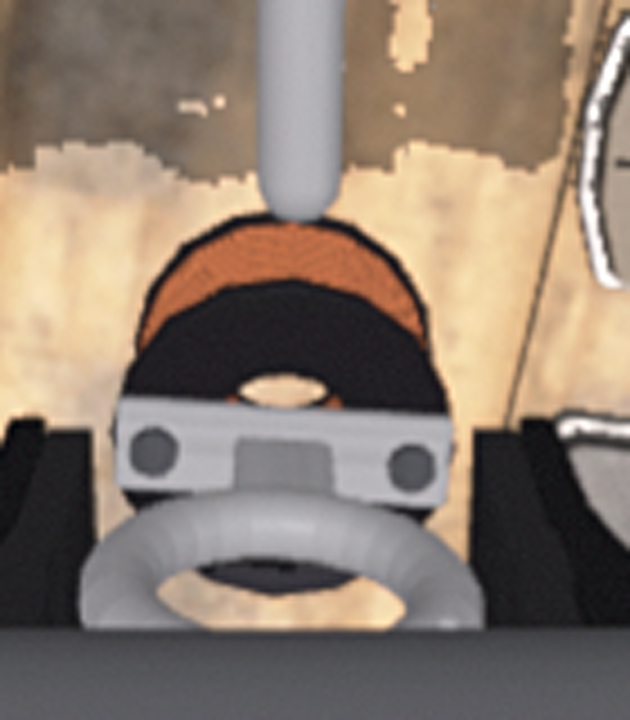

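View pics/w6b.png

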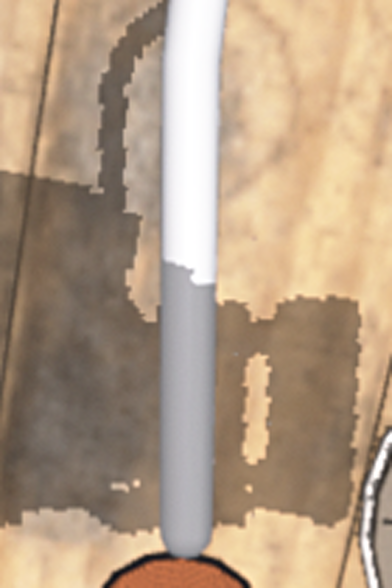

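```bash
sed -i 's/^TH=.*/TH=np.radians(10.2); TIP=np.array([.6215,-.1187])/' h.py
python3 - <<'E'
from h import *
P,R,psi=pose()
def g(s,z=.184):
    p,a=rail(s);return(*p,z,a)
plan(P,psi,[g(s) for s in(-40,-20,0,20,40,62)],(-.003,-.0005))
E
```

```text
t 7.75 p [ 0.6264 -0.1567  0.1847] psi 10.44 down [-0.    -0.001 -1.   ] F [-0.6  0.2 -1.6] q7 [ 44.  24. -42.  86.  16.  77.  11.] w 0.0412
[[np.float64(0.018), np.float64(0.032), np.float64(0.059)], [np.float64(0.002), 0, 0]], [[np.float64(-0.0), np.float64(0.5), np.float64(0.0)], [np.float64(-0.0), 0, 0]], [[np.float64(-0.0), np.float64(0.5), np.float64(0.0)], [np.float64(-0.0), 0, 0]], [[np.float64(-0.0), np.float64(0.5), np.float64(0.0)], [np.float64(-0.0), 0, 0]], [[np.float64(-0.0), np.float64(0.5), np.float64(0.0)], [np.float64(-0.0), 0, 0]], [[np.float64(-0.0), np.float64(0.55), np.float64(0.0)], [np.float64(-0.0), 0, 0]], -> [ 0.6105 -0.0546  0.184 ] 10.2
```

Emit:
drive_tool:
  increments:
    - [[0,0.03,0.06],[0.002,0,0]]
    - [[0,0.25,0],[0,0,0]]
    - [[0,0.5,0],[0,0,0]]
    - [[0,0.5,0],[0,0,0]]
    - [[0,0.5,0],[0,0,0]]
    - [[0,0.5,0],[0,0,0]]
    - [[0,0.3,0],[0,0,0]]
    - [[0,0,0],[0,0,0]]
    - [[0,0,0],[0,0,0]]

```text
time_s: 8.65
tool_pos: [0.6107, -0.0535, 0.185]
tool_rot: [-87.1, 89.9, -76.8]
force: [0.6, -0.0, -2.6]
grip_width: 0.0415
```

Run:
```python
from h import *
P,R,psi=pose();c=cam("wrist");save(c,"w7")
S=cam("side");save(S,"s7",(240,110,360,230),5)
def g(s,z=.184):
    p,a=rail(s);return(*p,z,a)
arc=36.276;b=69
plan(P,psi,[g(s) for s in(66,)+tuple(b+arc*i/9 for i in range(0,10))],(-.003,-.0005))
```

```text
t 8.65 p [ 0.6107 -0.0535  0.185 ] psi 10.38 down [ 0.    -0.001 -1.   ] F [ 0.6 -0.  -2.6] q7 [ 38.  21. -45.  90.  15.  75.   2.] w 0.0415
[[np.float64(0.025), np.float64(0.072), np.float64(-0.01)], [np.float64(0.0015), 0, 0]], [[np.float64(-0.0), np.float64(0.075), np.float64(-0.0)], [np.float64(-0.0), 0, 0]], [[np.float64(-0.0), np.float64(0.099), np.float64(0.014)], [np.float64(0.0556), 0, 0]], [[np.float64(-0.0), np.float64(0.099), np.float64(0.014)], [np.float64(0.0556), 0, 0]], [[np.float64(-0.0), np.float64(0.099), np.float64(0.014)], [np.float64(0.0556), 0, 0]], [[np.float64(-0.0), np.float64(0.099), np.float64(0.014)], [np.float64(0.0556), 0, 0]], [[np.float64(-0.0), np.float64(0.099), np.float64(0.014)], [np.float64(0.0556), 0, 0]], [[np.float64(-0.0), np.float64(0.099), np.float64(0.014)], [np.float64(0.0556), 0, 0]], [[np.float64(-0.0), np.float64(0.099), np.float64(0.014)], [np.float64(0.0556), 0, 0]], [[np.float64(-0.0), np.float64(0.099), np.float64(0.014)], [np.float64(0.0556), 0, 0]], [[np.float64(-0.0), np.float64(0.099), np.float64(0.014)], [np.float64(0.0556), 0, 0]], -> [ 0.6236 -0.0166  0.184 ] -49.8
```

View pics/w7.png

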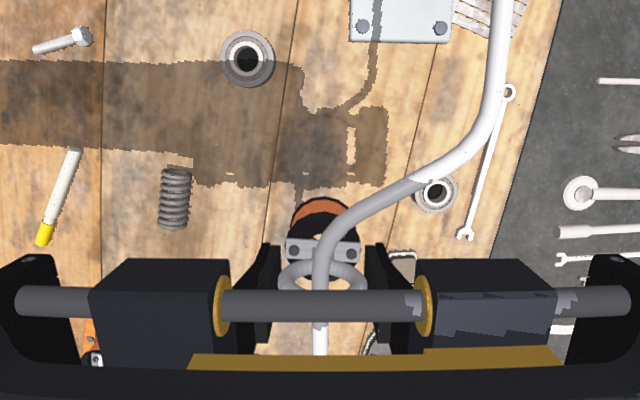

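View pics/s7.png

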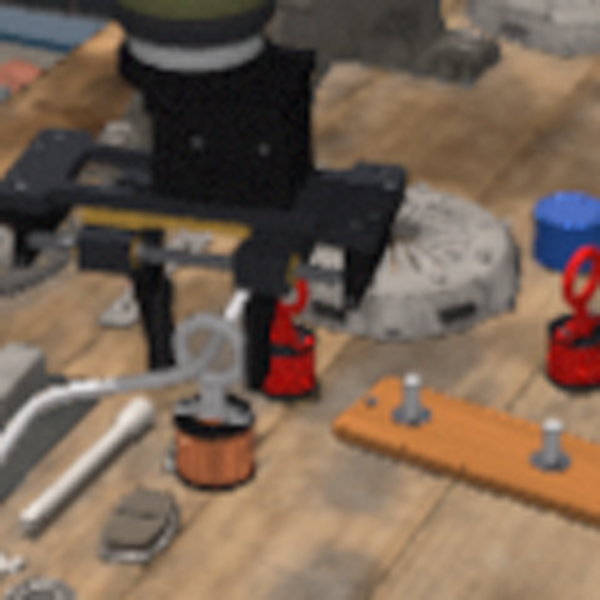

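Emit:
drive_tool:
  increments:
    - [[0,0.14,-0.01],[0,0,0]]
    - [[0,0.1,0.014],[0.0556,0,0]]
    - [[0,0.1,0.014],[0.0556,0,0]]
    - [[0,0.1,0.014],[0.0556,0,0]]
    - [[0,0.1,0.014],[0.0556,0,0]]
    - [[0,0.1,0.014],[0.0556,0,0]]
    - [[0,0.1,0.014],[0.0556,0,0]]
    - [[0,0.1,0.014],[0.0556,0,0]]
    - [[0,0.1,0.014],[0.0556,0,0]]
    - [[0,0.1,0.014],[0.0556,0,0]]

```text
time_s: 9.75
tool_pos: [0.6235, -0.016, 0.1847]
tool_rot: [-153.6, 90.0, 156.4]
force: [-0.7, -0.8, -2.8]
grip_width: 0.0416
```

```bash
cat >> h.py <<'E'
def g(s,z=.184):
    p,a=rail(s);return(*p,z,a)
arc=36.276
E
python3 - <<'E'
from h import *
P,R,psi=pose();c=cam("wrist");save(c,"w8")
b=69+arc
plan(P,psi,[g(s) for s in(b+20,b+40)+tuple(b+40+arc*i/9 for i in range(1,10))],(-.003,-.0005))
E
```

```text
t 9.75 p [ 0.6235 -0.016   0.1847] psi -50.0 down [-0.  0. -1.] F [-0.7 -0.8 -2.8] q7 [ 28.  20. -36.  89.  12.  75. -60.] w 0.0416
[[np.float64(0.019), np.float64(0.492), np.float64(0.014)], [np.float64(-0.0016), 0, 0]], [[np.float64(-0.0), np.float64(0.5), np.float64(-0.0)], [np.float64(-0.0), 0, 0]], [[np.float64(-0.0), np.float64(0.101), np.float64(-0.015)], [np.float64(-0.0556), 0, 0]], [[np.float64(-0.0), np.float64(0.101), np.float64(-0.015)], [np.float64(-0.0556), 0, 0]], [[np.float64(-0.0), np.float64(0.101), np.float64(-0.015)], [np.float64(-0.0556), 0, 0]], [[np.float64(-0.0), np.float64(0.101), np.float64(-0.015)], [np.float64(-0.0556), 0, 0]], [[np.float64(-0.0), np.float64(0.101), np.float64(-0.015)], [np.float64(-0.0556), 0, 0]], [[np.float64(-0.0), np.float64(0.101), np.float64(-0.015)], [np.float64(-0.0556), 0, 0]], [[np.float64(-0.0), np.float64(0.101), np.float64(-0.015)], [np.float64(-0.0556), 0, 0]], [[np.float64(-0.0), np.float64(0.101), np.float64(-0.015)], [np.float64(-0.0556), 0, 0]], [[np.float64(-0.0), np.float64(0.101), np.float64(-0.015)], [np.float64(-0.0556), 0, 0]], -> [0.6633 0.0433 0.184 ] 10.2
```

View pics/w8.png

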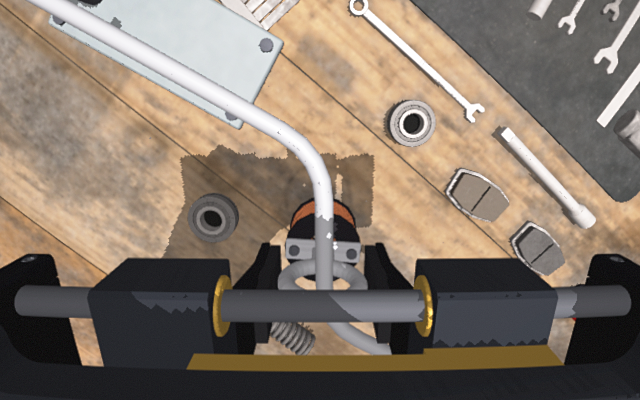

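Emit:
drive_tool:
  increments:
    - [[0,0.3,0.014],[-0.0016,0,0]]
    - [[0,0.4,0],[0,0,0]]
    - [[0,0.29,0],[0,0,0]]
    - [[0,0.1,-0.015],[-0.0556,0,0]]
    - [[0,0.1,-0.015],[-0.0556,0,0]]
    - [[0,0.1,-0.015],[-0.0556,0,0]]
    - [[0,0.1,-0.015],[-0.0556,0,0]]
    - [[0,0.1,-0.015],[-0.0556,0,0]]
    - [[0,0.1,-0.015],[-0.0556,0,0]]
    - [[0,0.1,-0.015],[-0.0556,0,0]]

```text
time_s: 10.8
tool_pos: [0.6642, 0.0356, 0.1847]
tool_rot: [112.2, 90.0, 109.8]
force: [0.2, 0.8, -1.6]
grip_width: 0.0414
```

Emit:
drive_tool:
  increments:
    - [[0,0.1,-0.015],[-0.0556,0,0]]
    - [[0,0.1,-0.015],[-0.0556,0,0]]
    - [[0,0.1,0],[0,0,0]]
    - [[0,0,0],[0,0,0]]

```text
time_s: 11.2
tool_pos: [0.6618, 0.0482, 0.1848]
tool_rot: [92.5, 89.9, 103.1]
force: [0.4, -0.5, -1.2]
grip_width: 0.0411
```

Run:
```python
from h import *
P,R,psi=pose();c=cam("wrist");save(c,"w9")
plan(P,psi,[g(s) for s in (SEND-60,SEND-20,SEND-4)],(-.003,-.0005))
print(proj(c,[[*rail(SEND)[0],.2]]))
```

```text
t 11.2 p [0.6618 0.0482 0.1848] psi 10.52 down [-0.     0.001 -1.   ] F [ 0.4 -0.5 -1.2] q7 [ 27.  28. -47.  83.  20.  78. -10.] w 0.0411
[[np.float64(0.021), np.float64(2.346), np.float64(0.028)], [np.float64(0.0027), 0, 0]], [[np.float64(-0.0), np.float64(1.0), np.float64(0.0)], [np.float64(-0.0), 0, 0]], [[np.float64(-0.0), np.float64(0.4), np.float64(-0.0)], [np.float64(-0.0), 0, 0]], -> [0.6358 0.1958 0.184 ] 10.2
[[ 322.31279616 -103.17733224]]
```

View pics/w9.png

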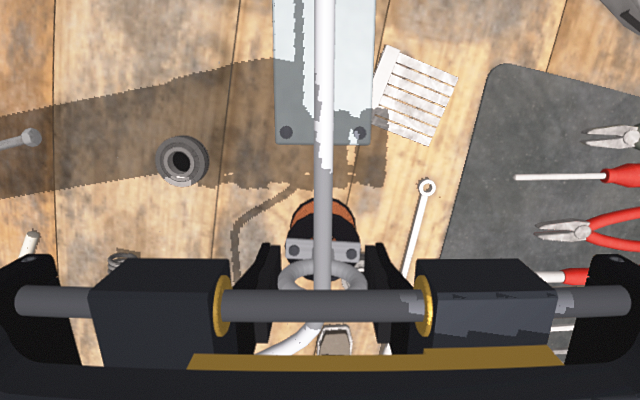

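Emit:
drive_tool:
  increments:
    - [[0,0.4,0.02],[0.0025,0,0]]
    - [[0,0.6,0],[0,0,0]]
    - [[0,0.6,0],[0,0,0]]
    - [[0,0.6,0],[0,0,0]]
    - [[0,0.5,0],[0,0,0]]
    - [[0,0.3,0],[0,0,0]]
    - [[0,0,0],[0,0,0]]
    - [[0,0,0],[0,0,0]]

```text
time_s: 12.05
tool_pos: [0.6413, 0.1647, 0.1849]
tool_rot: [-92.3, 89.9, -82.1]
force: [0.2, -0.8, -2.2]
grip_width: 0.0413
```

Run:
```python
from h import *
P,R,psi=pose();c=cam("wrist");save(c,"w10")
plan(P,psi,[g(s) for s in (SEND-20,SEND-4)],(-.003,-.0005))
print(proj(c,[[*rail(SEND)[0],.2]]))
```

```text
t 12.05 p [0.6413 0.1647 0.1849] psi 10.24 down [ 0.    -0.001 -1.   ] F [ 0.2 -0.8 -2.2] q7 [ 18.  28. -48.  83.  21.  78. -21.] w 0.0413
[[np.float64(0.021), np.float64(0.391), np.float64(0.004)], [np.float64(0.0003), 0, 0]], [[np.float64(-0.0), np.float64(0.4), np.float64(-0.0)], [np.float64(-0.0), 0, 0]], -> [0.6358 0.1958 0.184 ] 10.2
[[319.24488679 209.38272948]]
```

View pics/w10.png

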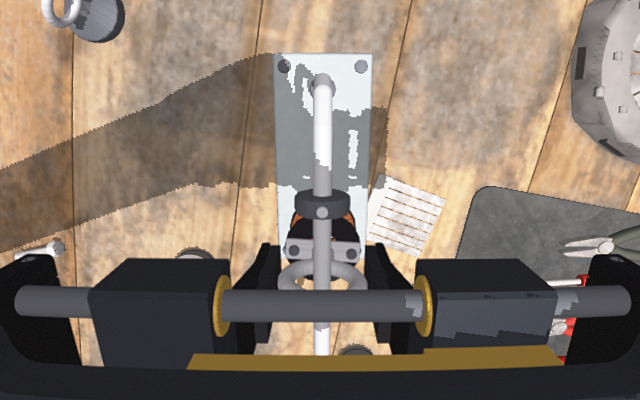

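Emit:
drive_tool:
  increments:
    - [[0.08,0,0],[0,0,0]]
    - [[0.06,0,0],[0,0,0]]
    - [[0,0.25,0],[0,0,0]]
    - [[0,0.25,0],[0,0,0]]
    - [[0,0.06,0],[0,0,0]]
    - [[0,0,0],[0,0,0]]

```text
time_s: 12.7
tool_pos: [0.6366, 0.189, 0.1795]
tool_rot: [64.5, 90.0, 74.9]
force: [0.5, -0.5, -1.1]
grip_width: 0.0412
```

Emit:
drive_tool:
  increments:
    - [[0,0.05,0],[0,0,0]]
    - [[0,0.04,0],[0,0,0]]
    - [[0,0,0],[0,0,0]]

```text
time_s: 13.0
tool_pos: [0.6364, 0.191, 0.1793]
tool_rot: [-176.5, 90.0, -166.2]
force: [-0.6, -0.2, -3.0]
grip_width: 0.0414
```

Run:
```python
from h import *
P,R,psi=pose();c=cam("wrist");save(c,"w11")
plan(P,psi,[g(s) for s in (SEND-4,)],(-.003,-.0005))
S=cam("side");save(S,"s11",(170,150,290,290),4)
```

```text
t 13.0 p [0.6364 0.191  0.1793] psi 10.27 down [-0. -0. -1.] F [-0.6 -0.2 -3. ] q7 [ 16.  29. -48.  83.  21.  78. -23.] w 0.0414
[[np.float64(-0.116), np.float64(0.121), np.float64(0.007)], [np.float64(0.0006), 0, 0]], -> [0.6358 0.1958 0.184 ] 10.2
```

View pics/w11.png

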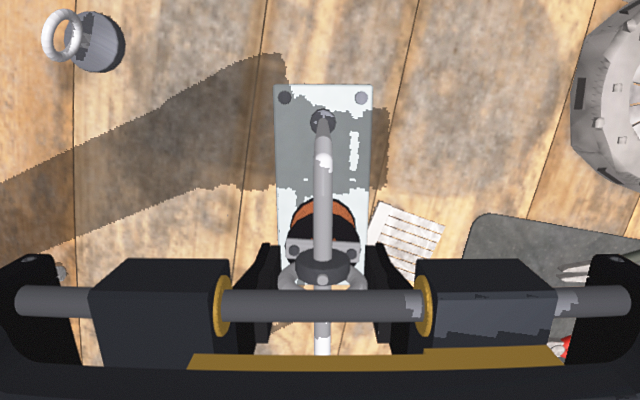

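View pics/s11.png

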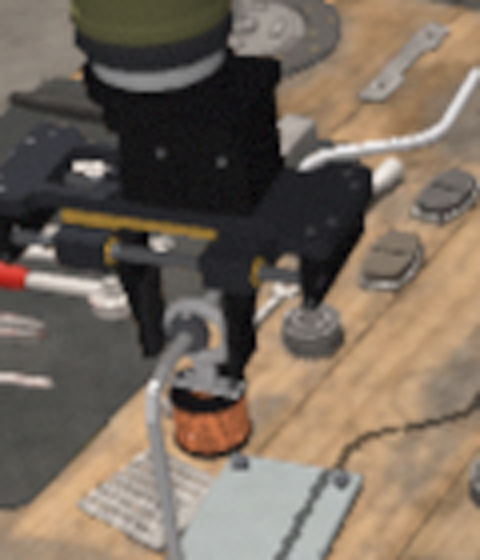

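Emit:
drive_tool:
  increments:
    - [[0,0.05,0],[0,0,0]]
    - [[0,0.04,0],[0,0,0]]
    - [[0,0,0],[0,0,0]]

```text
time_s: 13.4
tool_pos: [0.6357, 0.1947, 0.1793]
tool_rot: [-99.0, 90.0, -88.7]
force: [-0.2, -0.2, -1.3]
grip_width: 0.0413
```

Emit:
drive_tool:
  increments:
    - [[0,0.04,0],[0,0,0]]
    - [[0,0,0],[0,0,0]]
    - [[0,0,0],[0,0,0]]

```text
time_s: 13.7
tool_pos: [0.6357, 0.195, 0.1792]
tool_rot: [-102.3, 89.9, -92.0]
force: [-0.4, -3.6, -1.4]
grip_width: 0.0411
```

Emit:
drive_tool:
  increments:
    - [[0,0.04,0],[0,0,0]]
    - [[0,0,0],[0,0,0]]
    - [[0,0,0],[0,0,0]]

```text
time_s: 14.0
tool_pos: [0.6357, 0.1951, 0.1792]
tool_rot: [-100.3, 89.8, -90.2]
force: [-0.3, -5.8, -1.1]
grip_width: 0.0411
```

Run:
```python
from h import *
P,R,psi=pose();c=cam("wrist");save(c,"w12",(240,180,400,310),5)
```

```text
t 14.0 p [0.6357 0.1951 0.1792] psi 10.15 down [-0.    -0.003 -1.   ] F [-0.3 -5.8 -1.1] q7 [ 15.  29. -48.  83.  22.  78. -24.] w 0.0411
```

View pics/w12.png

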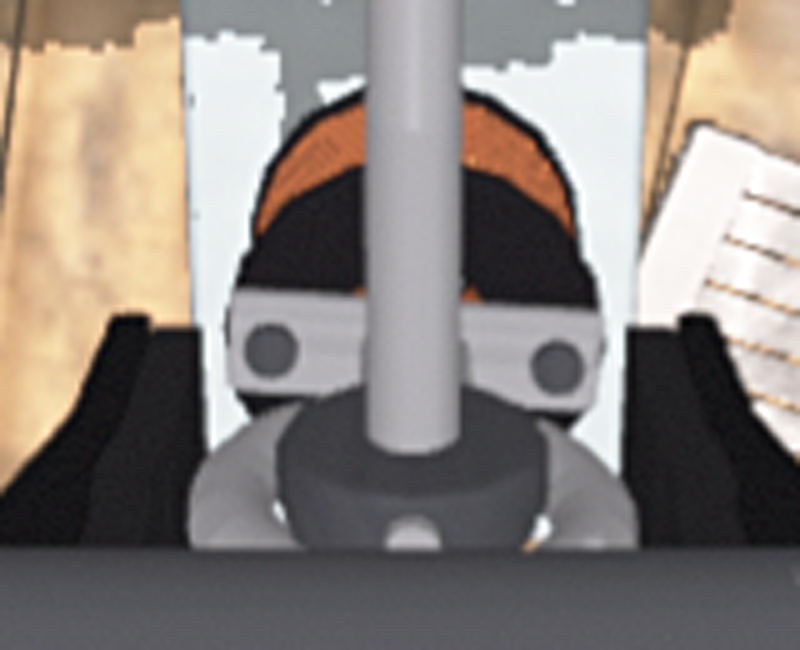

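Emit:
drive_tool:
  increments:
    - [[0.02,-0.04,0],[0,0,0]]
    - [[0,0,0],[0,0,0]]

```text
time_s: 14.25
tool_pos: [0.6359, 0.1951, 0.1786]
tool_rot: [-72.0, 89.9, -61.8]
force: [0.6, -4.6, -1.0]
grip_width: 0.0415
```

Emit:
drive_tool:
  increments:
    - [[0,0,0],[0,0,0]]
    - [[0,0,0],[0,0,0]]
    - [[0,0,0],[0,0,0]]
    - [[0,0,0],[0,0,0]]
    - [[0,0,0],[0,0,0]]
    - [[0,0,0],[0,0,0]]
  hand: 0.8

```text
time_s: 14.85
tool_pos: [0.6354, 0.1963, 0.1785]
tool_rot: [81.2, 90.0, 91.5]
force: [0.3, 0.1, 0.5]
grip_width: 0.076
```

Run:
```python
from h import *
P,R,psi=pose();c=cam("wrist");save(c,"w13")
S=cam("side");save(S,"s13",(170,150,290,290),4)
```

```text
t 14.85 p [0.6354 0.1963 0.1785] psi 10.28 down [-0.  0. -1.] F [0.3 0.1 0.5] q7 [ 15.  29. -48.  83.  22.  78. -24.] w 0.076
```

View pics/w13.png

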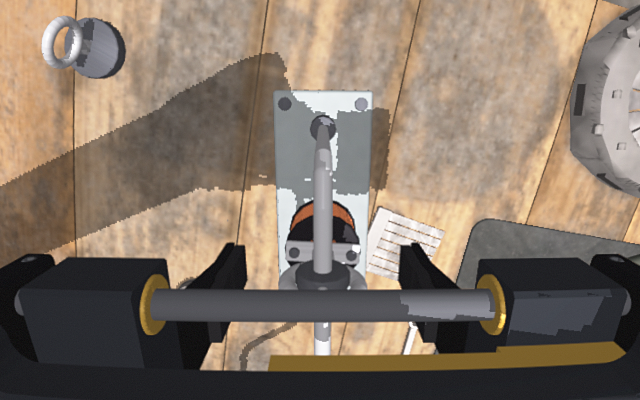

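View pics/s13.png

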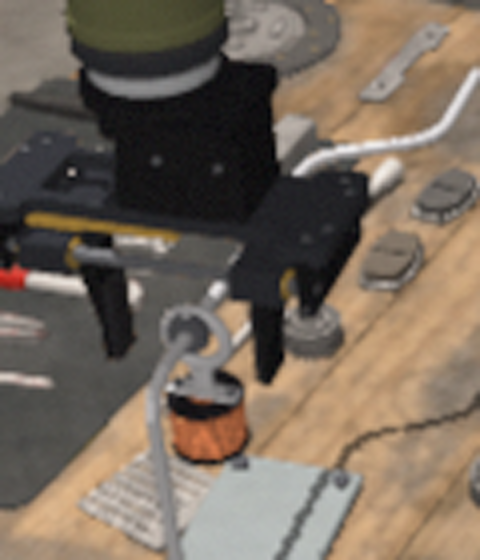

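Emit:
drive_tool:
  increments:
    - [[-0.4,0,0],[0,0,0]]
    - [[-0.8,0,0],[0,0,0]]
    - [[-0.9,0,0],[0,0,0]]
    - [[-0.5,-0.3,-0.2],[0,0,0]]
    - [[0,-0.84,-0.6],[0,0,0]]
    - [[0,-0.84,-0.6],[0,0,0]]
    - [[0,-0.84,-0.6],[0,0,0]]
    - [[0,-0.84,-0.6],[0,0,0]]
    - [[0,-0.84,-0.6],[0,0,0]]
    - [[0,-0.84,-0.6],[0,0,0]]
  hand: 1

```text
time_s: 15.95
tool_pos: [0.5225, -0.0435, 0.2829]
tool_rot: [-90.4, 89.9, -80.2]
force: [0.8, -0.7, 0.4]
grip_width: 0.087
```

Emit:
drive_tool:
  increments:
    - [[0,-0.84,-0.6],[0,0,0]]
    - [[0,-0.84,-0.6],[0,0,0]]
    - [[0,-0.84,-0.6],[0,0,0]]
    - [[0,-0.84,-0.6],[0,0,0]]
    - [[0,-0.84,-0.6],[0,0,0]]
    - [[0,-0.84,-0.6],[0,0,0]]
    - [[0,-0.5,-0.3],[0,0,0]]
    - [[0,0,0],[0.065,0,0]]
    - [[0,0,0],[0.065,0,0]]
    - [[0,0,0],[0.065,0,0]]

```text
time_s: 16.95
tool_pos: [0.409, -0.2875, 0.283]
tool_rot: [-91.0, 90.0, -104.6]
force: [0.2, -0.3, 0.2]
grip_width: 0.0871
```

Emit:
drive_tool:
  increments:
    - [[0,0,0],[0.065,0,0]]
    - [[0,0,0],[0.065,0,0]]
    - [[0,0,0],[0.065,0,0]]
    - [[0,0,0],[0.065,0,0]]
    - [[0,0,0],[0.065,0,0]]
    - [[0,0,0],[0.065,0,0]]
    - [[0,0,0],[0.065,0,0]]
    - [[0,0,0],[0.065,0,0]]
    - [[0,0,0],[0.065,0,0]]
    - [[0,0,0],[0.065,0,0]]

```text
time_s: 17.95
tool_pos: [0.4091, -0.2873, 0.283]
tool_rot: [-15.3, 90.0, -106.8]
force: [-0.3, -0.3, 0.2]
grip_width: 0.0869
```

Run:
```python
from h import *
P,R,psi=pose();c=cam("wrist");save(c,"w14")
print(proj(c,[[.409,-.288,.086]]))
plan(P,psi,[(.409,-.288,.15,-90)])
S=cam("side");save(S,"s14",(170,150,290,290),4)
```

```text
t 17.95 p [ 0.4091 -0.2873  0.283 ] psi -91.49 down [-0.    -0.001 -1.   ] F [-0.3 -0.3  0.2] q7 [ 64.  -0. -32.  98.  -0.  83. -59.] w 0.0869
[[323.25008673 177.93242209]]
[[np.float64(3.324), np.float64(-0.003), np.float64(0.018)], [np.float64(-0.0125), 0, 0]], -> [ 0.409 -0.288  0.15 ] -90
```

View pics/w14.png

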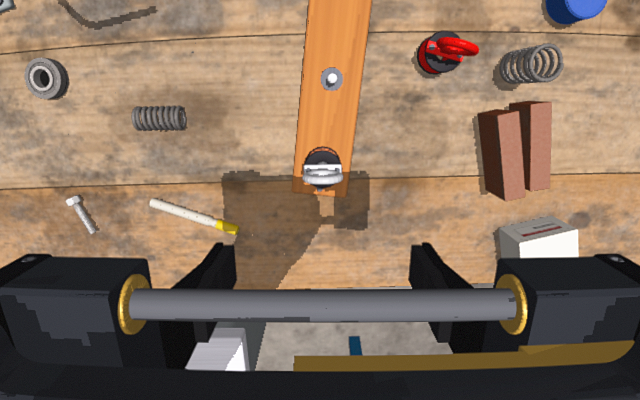

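View pics/s14.png

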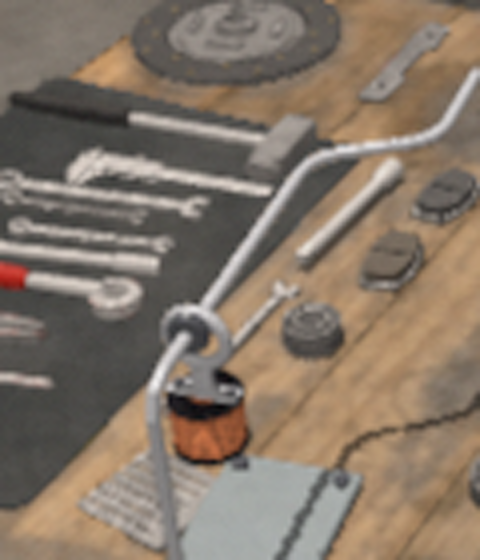

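Emit:
drive_tool:
  increments:
    - [[0.5,0,0.02],[-0.0125,0,0]]
    - [[0.9,0,0],[0,0,0]]
    - [[0.9,0,0],[0,0,0]]
    - [[0.9,0,0],[0,0,0]]
    - [[0.9,0,0],[0,0,0]]
    - [[0.7,0,0],[0,0,0]]
    - [[0.5,0,0],[0,0,0]]
    - [[0,0,0],[0,0,0]]
    - [[0,0,0],[0,0,0]]

```text
time_s: 18.95
tool_pos: [0.4099, -0.2882, 0.0711]
tool_rot: [55.8, 90.0, -33.7]
force: [0.1, -0.4, 1.0]
grip_width: 0.0868
```

Run:
```python
from h import *
P,R,psi=pose();c=cam("wrist");save(c,"w15")
```

```text
t 18.95 p [ 0.4099 -0.2882  0.0711] psi -89.55 down [ 0. -0. -1.] F [ 0.1 -0.4  1. ] q7 [ 62.  10. -32. 113.   6.  58. -63.] w 0.0868
```

View pics/w15.png

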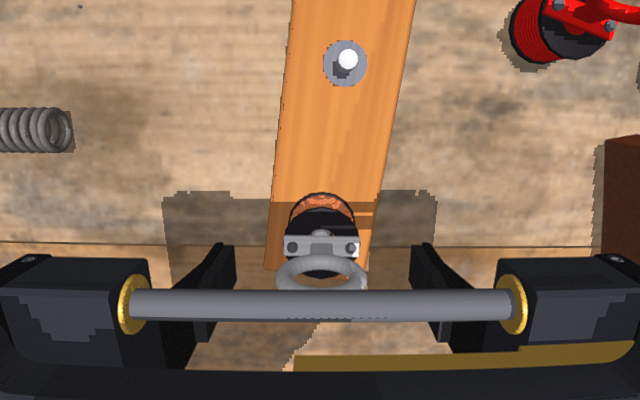

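Emit:
drive_tool:
  increments:
    - [[0,0,0],[0,0,0]]
    - [[0,0,0],[0,0,0]]
    - [[0,0,0],[0,0,0]]
    - [[0,0,0],[0,0,0]]
    - [[0,0,0],[0,0,0]]
    - [[0,0,0],[0,0,0]]
    - [[0,0,0],[0,0,0]]
  hand: -1

```text
time_s: 19.7
tool_pos: [0.41, -0.2879, 0.0705]
tool_rot: [-121.2, 90.0, 149.2]
force: [0.1, 0.0, -0.7]
grip_width: 0.0408
```

Emit:
drive_tool:
  increments:
    - [[-0.4,0,0],[0,0,0]]
    - [[-0.7,0,0],[0,0,0]]
    - [[-0.8,0,0],[0,0,0]]
    - [[-0.6,0,0],[0,0,0]]
    - [[-0.3,0,0],[0,0,0]]
    - [[0,0,0],[-0.06,0,0]]
    - [[0,0,0],[-0.06,0,0]]
    - [[0,0,0],[-0.06,0,0]]
    - [[0,0,0],[-0.06,0,0]]
    - [[0,0,0],[-0.06,0,0]]

```text
time_s: 20.7
tool_pos: [0.4094, -0.2875, 0.1814]
tool_rot: [-166.5, 89.9, 140.2]
force: [0.7, 0.3, -1.1]
grip_width: 0.0414
```

Emit:
drive_tool:
  increments:
    - [[0,0,0],[-0.06,0,0]]
    - [[0,0,0],[-0.06,0,0]]
    - [[0,0,0],[-0.06,0,0]]
    - [[0,0,0],[-0.06,0,0]]
    - [[0,0,0],[-0.06,0,0]]
    - [[0,0,0],[-0.06,0,0]]
    - [[0,0,0],[-0.06,0,0]]
    - [[0,0,0],[-0.06,0,0]]
    - [[0,0,0],[-0.06,0,0]]
    - [[0,0,0],[0,0,0]]

```text
time_s: 21.7
tool_pos: [0.4094, -0.2876, 0.1816]
tool_rot: [127.5, 89.9, 138.7]
force: [0.1, 1.2, -1.5]
grip_width: 0.0414
```

Run:
```python
from h import *
P,R,psi=pose();c=cam("wrist");save(c,"w16")
plan(P,psi,[g(-50,.182)],(-.001,-.0005))
```

```text
t 21.7 p [ 0.4094 -0.2876  0.1816] psi 11.18 down [-0.001  0.001 -1.   ] F [ 0.1  1.2 -1.5] q7 [ 67.   4. -36. 106.   2.  71.  42.] w 0.0414
[[np.float64(-0.011), np.float64(1.89), np.float64(6.012)], [np.float64(0.0082), 0, 0]], -> [ 0.6307 -0.1668  0.182 ] 10.2
```

View pics/w16.png

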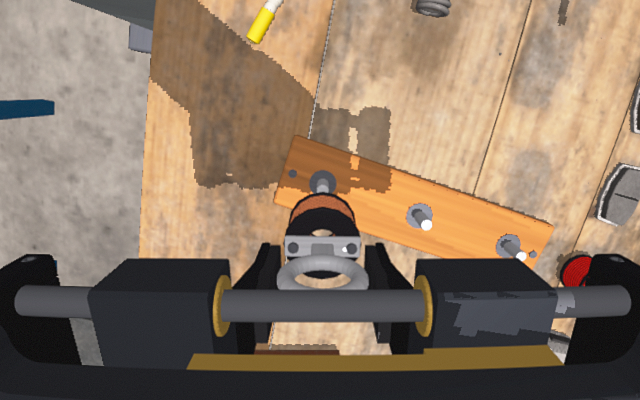

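Emit:
drive_tool:
  increments:
    - [[0,0.14,0.5],[0.0082,0,0]]
    - [[0,0.25,0.8],[0,0,0]]
    - [[0,0.25,0.8],[0,0,0]]
    - [[0,0.25,0.8],[0,0,0]]
    - [[0,0.25,0.8],[0,0,0]]
    - [[0,0.25,0.8],[0,0,0]]
    - [[0,0.25,0.8],[0,0,0]]
    - [[0,0.25,0.7],[0,0,0]]
    - [[0,0,0],[0,0,0]]
    - [[0,0,0],[0,0,0]]

```text
time_s: 22.75
tool_pos: [0.6325, -0.1701, 0.1815]
tool_rot: [147.7, 89.9, 157.8]
force: [-0.0, 0.5, -3.3]
grip_width: 0.0414
```

Run:
```python
from h import *
P,R,psi=pose();c=cam("wrist");save(c,"w17",(240,150,400,310),4)
plan(P,psi,[g(s,.182) for s in (-50,62)],(-.001,-.0005))
print(proj(c,[[*rail(0)[0],.2]]))
```

```text
t 22.75 p [ 0.6325 -0.1701  0.1815] psi 10.15 down [-0.002  0.001 -1.   ] F [-0.   0.5 -3.3] q7 [ 43.  25. -41.  84.  17.  77.  11.] w 0.0414
[[np.float64(-0.013), np.float64(0.088), np.float64(-0.031)], [np.float64(-0.0004), 0, 0]], [[np.float64(-0.0), np.float64(2.8), np.float64(-0.0)], [np.float64(-0.0), 0, 0]], -> [ 0.6108 -0.0566  0.182 ] 10.2
[[315.59347425 165.51286035]]
```

View pics/w17.png

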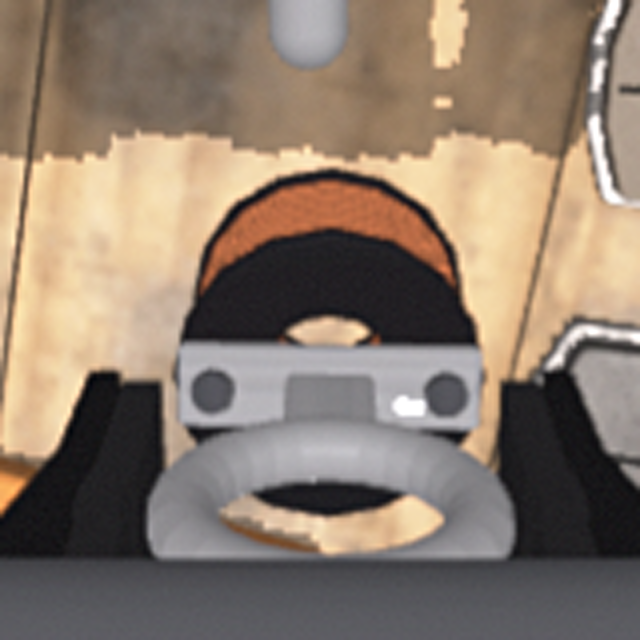

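Emit:
drive_tool:
  increments:
    - [[0,0.08,-0.04],[0,0,0]]
    - [[0,0.3,0],[0,0,0]]
    - [[0,0.5,0],[0,0,0]]
    - [[0,0.5,0],[0,0,0]]
    - [[0,0.5,0],[0,0,0]]
    - [[0,0.5,0],[0,0,0]]
    - [[0,0.4,0],[0,0,0]]
    - [[0,0.1,0],[0,0,0]]
    - [[0,0,0],[0,0,0]]
    - [[0,0,0],[0,0,0]]

```text
time_s: 23.8
tool_pos: [0.6109, -0.059, 0.1824]
tool_rot: [-105.4, 89.9, -95.3]
force: [0.5, -0.5, -1.3]
grip_width: 0.0411
```

Run:
```python
from h import *
P,R,psi=pose();c=cam("wrist");save(c,"w18")
plan(P,psi,[g(s,.182) for s in (69,)],(-.001,-.0005))
```

```text
t 23.8 p [ 0.6109 -0.059   0.1824] psi 10.1 down [-0.    -0.001 -1.   ] F [ 0.5 -0.5 -1.3] q7 [ 38.  21. -44.  90.  15.  75.   2.] w 0.0411
[[np.float64(0.01), np.float64(0.234), np.float64(0.009)], [np.float64(-0.0008), 0, 0]], -> [ 0.6096 -0.0497  0.182 ] 10.2
```

View pics/w18.png

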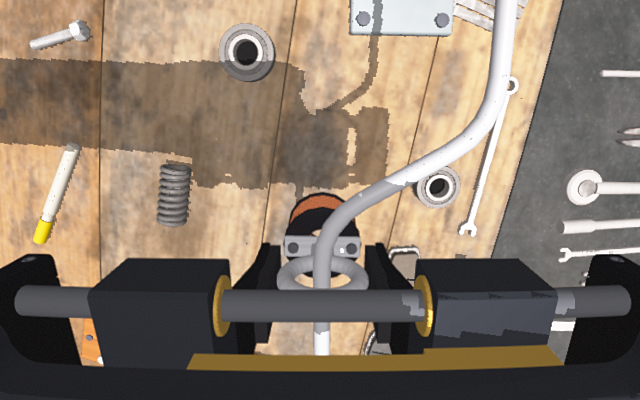

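Emit:
drive_tool:
  increments:
    - [[0,0.23,0.01],[0,0,0]]
    - [[0,0.1,0.009],[0.0556,0,0]]
    - [[0,0.1,0.009],[0.0556,0,0]]
    - [[0,0.1,0.009],[0.0556,0,0]]
    - [[0,0.1,0.009],[0.0556,0,0]]
    - [[0,0.1,0.009],[0.0556,0,0]]
    - [[0,0.1,0.009],[0.0556,0,0]]
    - [[0,0.1,0.009],[0.0556,0,0]]
    - [[0,0.1,0.009],[0.0556,0,0]]
    - [[0,0.1,0.009],[0.0556,0,0]]

```text
time_s: 24.85
tool_pos: [0.6223, -0.0161, 0.1824]
tool_rot: [-178.2, 90.0, 131.6]
force: [-0.5, -0.8, -1.8]
grip_width: 0.0409
```

Run:
```python
from h import *
P,R,psi=pose()
plan(P,psi,[g(s,.182) for s in (105.28,125.28,145.28,149.3)],(-.001,-.0005))
```

```text
t 24.85 p [ 0.6223 -0.0161  0.1824] psi -50.16 down [-0.  0. -1.] F [-0.5 -0.8 -1.8] q7 [ 27.  20. -35.  89.  12.  75. -60.] w 0.0409
[[np.float64(0.01), np.float64(-0.033), np.float64(0.033)], [np.float64(-0.003), 0, 0]], [[np.float64(-0.0), np.float64(0.5), np.float64(-0.0)], [np.float64(-0.0), 0, 0]], [[np.float64(-0.0), np.float64(0.5), np.float64(-0.0)], [np.float64(-0.0001), 0, 0]], [[np.float64(-0.0), np.float64(0.102), np.float64(-0.009)], [np.float64(-0.0554), 0, 0]], -> [0.6555 0.0108 0.182 ] -43.14
```

Emit:
drive_tool:
  increments:
    - [[0,0.3,0.03],[-0.003,0,0]]
    - [[0,0.4,0],[0,0,0]]
    - [[0,0.27,0],[0,0,0]]
    - [[0,0.1,-0.009],[-0.0556,0,0]]
    - [[0,0.1,-0.009],[-0.0556,0,0]]
    - [[0,0.1,-0.009],[-0.0556,0,0]]
    - [[0,0.1,-0.009],[-0.0556,0,0]]
    - [[0,0.1,-0.009],[-0.0556,0,0]]
    - [[0,0.1,-0.009],[-0.0556,0,0]]
    - [[0,0.1,-0.009],[-0.0556,0,0]]

```text
time_s: 25.85
tool_pos: [0.6643, 0.0332, 0.1823]
tool_rot: [112.6, 90.0, 110.2]
force: [0.9, -0.3, -0.3]
grip_width: 0.0409
```

Emit:
drive_tool:
  increments:
    - [[0,0.1,-0.009],[-0.0556,0,0]]
    - [[0,0.1,-0.009],[-0.0556,0,0]]
    - [[0,0.1,0],[0,0,0]]
    - [[0,0,0],[0,0,0]]

```text
time_s: 26.25
tool_pos: [0.6623, 0.0458, 0.1824]
tool_rot: [94.9, 89.9, 105.4]
force: [0.3, 0.1, -1.1]
grip_width: 0.0416
```

Run:
```python
from h import *
P,R,psi=pose();c=cam("wrist");save(c,"w19")
plan(P,psi,[g(s,.182) for s in (SEND-70,SEND-48)],(-.001,-.0005))
```

```text
t 26.25 p [0.6623 0.0458 0.1824] psi 10.51 down [-0.     0.001 -1.   ] F [ 0.3  0.1 -1.1] q7 [ 27.  28. -46.  83.  20.  78.  -9.] w 0.0416
[[np.float64(0.01), np.float64(2.108), np.float64(0.023)], [np.float64(0.0025), 0, 0]], [[np.float64(-0.0), np.float64(0.55), np.float64(0.0)], [np.float64(-0.0), 0, 0]], -> [0.644  0.1505 0.182 ] 10.2
```

View pics/w19.png

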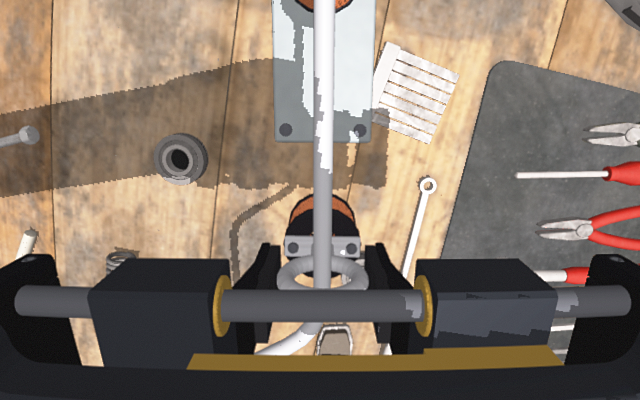

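Emit:
drive_tool:
  increments:
    - [[0,0.3,0.02],[0.0025,0,0]]
    - [[0,0.5,0],[0,0,0]]
    - [[0,0.6,0],[0,0,0]]
    - [[0,0.5,0],[0,0,0]]
    - [[0,0.2,0],[0,0,0]]
    - [[0.06,0,0],[0,0,0]]
    - [[0.06,0,0],[0,0,0]]
    - [[0,0.2,0],[0,0,0]]
    - [[0,0.2,0],[0,0,0]]
    - [[0,0,0],[0,0,0]]

```text
time_s: 27.3
tool_pos: [0.6448, 0.145, 0.1779]
tool_rot: [87.3, 89.9, 97.6]
force: [-0.9, 0.8, -1.3]
grip_width: 0.0412
```

Run:
```python
from h import *
P,R,psi=pose();c=cam("wrist");save(c,"w20");S=cam("side");save(S,"s20",(170,150,290,290),4)
plan(P,psi,[g(s,.177) for s in (SEND-48,)],(-.001,-.0005))
```

```text
t 27.3 p [0.6448 0.145  0.1779] psi 10.34 down [-0.     0.001 -1.   ] F [-0.9  0.8 -1.3] q7 [ 19.  28. -47.  84.  21.  77. -19.] w 0.0412
[[np.float64(0.022), np.float64(0.139), np.float64(0.005)], [np.float64(0.0012), 0, 0]], -> [0.644  0.1505 0.177 ] 10.2
```

View pics/w20.png

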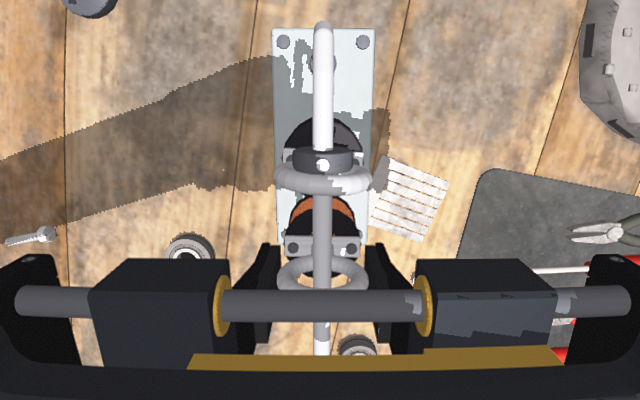

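View pics/s20.png

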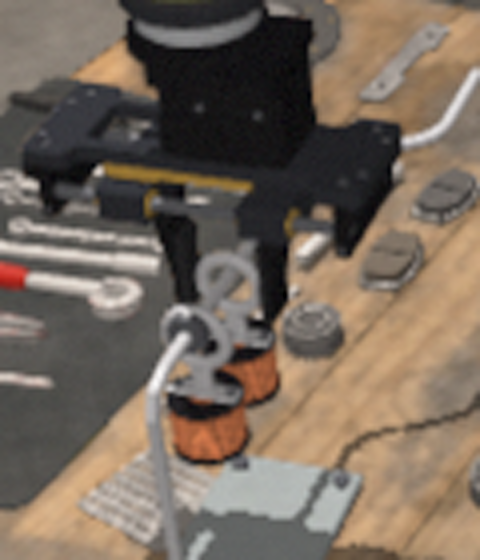

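Emit:
drive_tool:
  increments:
    - [[0.02,0.05,0],[0.001,0,0]]
    - [[0,0.04,0],[0,0,0]]
    - [[0,0.03,0],[0,0,0]]
    - [[0,0,0],[0,0,0]]
    - [[0,0,0],[0,0,0]]

```text
time_s: 27.9
tool_pos: [0.6445, 0.1478, 0.1769]
tool_rot: [-87.5, 90.0, -77.4]
force: [-0.7, -0.5, -1.1]
grip_width: 0.041
```

Run:
```python
from h import *
P,R,psi=pose();c=cam("wrist");save(c,"w21",(240,100,400,310),3.5);S=cam("side");save(S,"s21",(190,190,260,290),6)
```

```text
t 27.9 p [0.6445 0.1478 0.1769] psi 10.12 down [ 0. -0. -1.] F [-0.7 -0.5 -1.1] q7 [ 19.  28. -47.  84.  21.  77. -19.] w 0.041
```

View pics/w21.png

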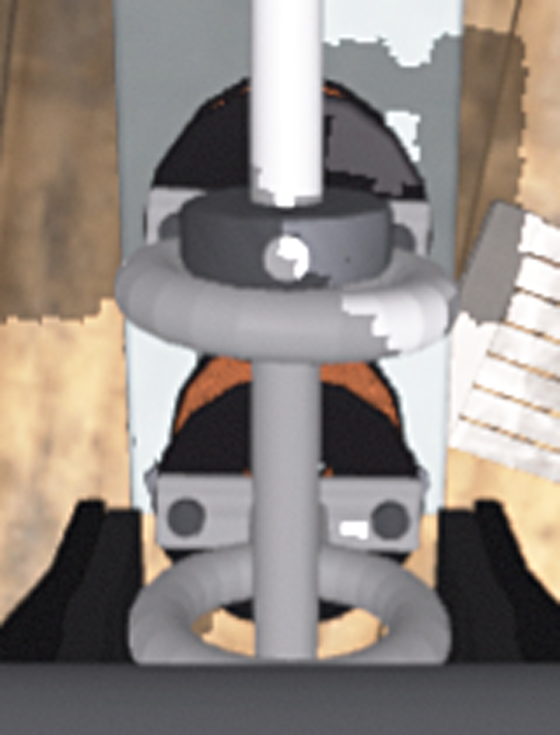

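View pics/s21.png

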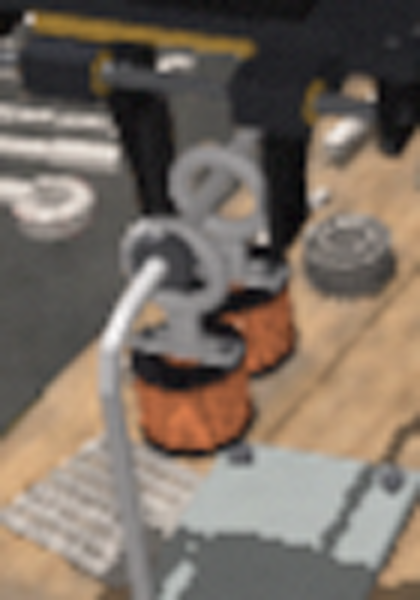

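Emit:
drive_tool:
  increments:
    - [[0,0.03,0],[0,0,0]]
    - [[0,0,0],[0,0,0]]
    - [[0,0,0],[0,0,0]]
    - [[0,0,0],[0,0,0]]

```text
time_s: 28.4
tool_pos: [0.6442, 0.149, 0.1769]
tool_rot: [-97.4, 90.0, -87.3]
force: [-0.2, -0.6, -1.1]
grip_width: 0.0415
```

Emit:
drive_tool:
  increments:
    - [[0,0.025,0],[0,0,0]]
    - [[0,0,0],[0,0,0]]
    - [[0,0,0],[0,0,0]]
    - [[0,0,0],[0,0,0]]

```text
time_s: 28.8
tool_pos: [0.644, 0.15, 0.1769]
tool_rot: [-111.8, 90.0, -101.6]
force: [-0.7, -0.4, -1.3]
grip_width: 0.0413
```

Run:
```python
from h import *
P,R,psi=pose();c=cam("wrist");save(c,"w22",(240,100,400,310),3.5)
```

```text
t 28.8 p [0.644  0.15   0.1769] psi 10.12 down [-0. -0. -1.] F [-0.7 -0.4 -1.3] q7 [ 19.  28. -47.  84.  21.  77. -19.] w 0.0413
```

View pics/w22.png

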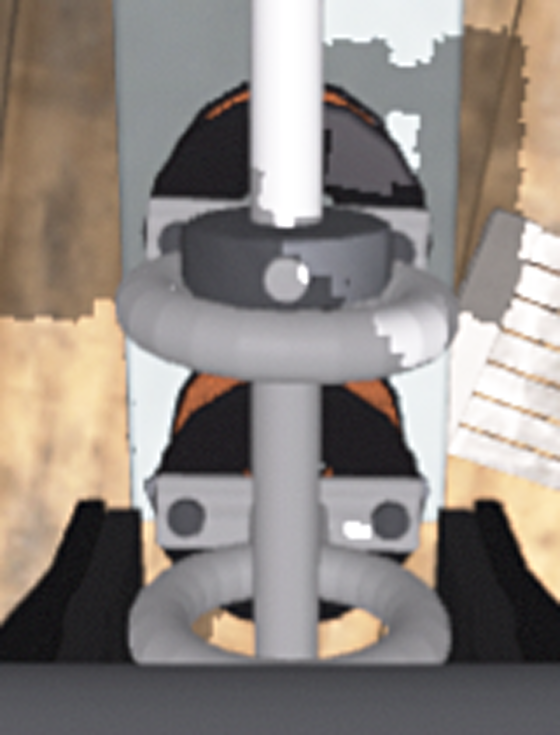

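Emit:
drive_tool:
  increments:
    - [[0.01,0,0],[0,0,0]]
    - [[0,0,0],[0,0,0]]
    - [[0,0,0],[0,0,0]]
    - [[0,0,0],[0,0,0]]
    - [[0,0,0],[0,0,0]]
    - [[0,0,0],[0,0,0]]
    - [[0,0,0],[0,0,0]]
  hand: 0.8

```text
time_s: 29.55
tool_pos: [0.644, 0.1501, 0.1765]
tool_rot: [-104.6, 90.0, -94.5]
force: [0.0, -0.1, -0.7]
grip_width: 0.0775
```

Run:
```python
from h import *
P,R,psi=pose();c=cam("wrist");save(c,"w23",(240,100,400,310),3.5);S=cam("side");save(S,"s23",(190,190,260,290),6)
```

```text
t 29.55 p [0.644  0.1501 0.1765] psi 10.12 down [-0. -0. -1.] F [ 0.  -0.1 -0.7] q7 [ 19.  28. -47.  84.  21.  77. -19.] w 0.0775
```

View pics/w23.png

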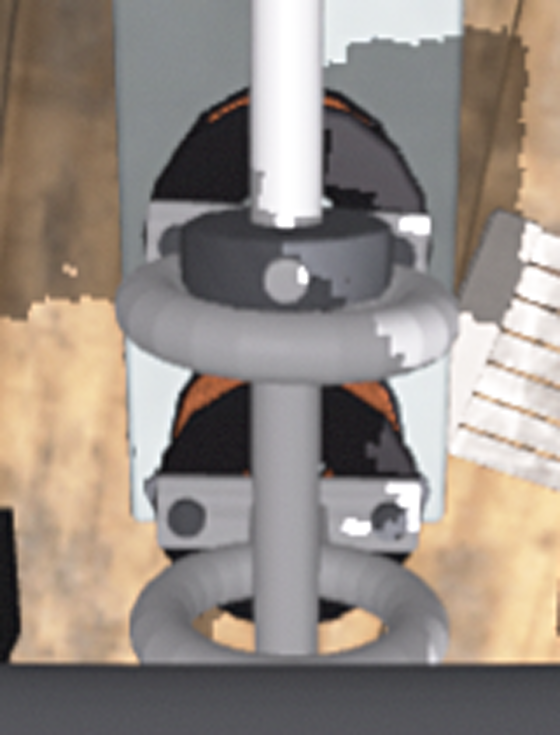

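View pics/s23.png

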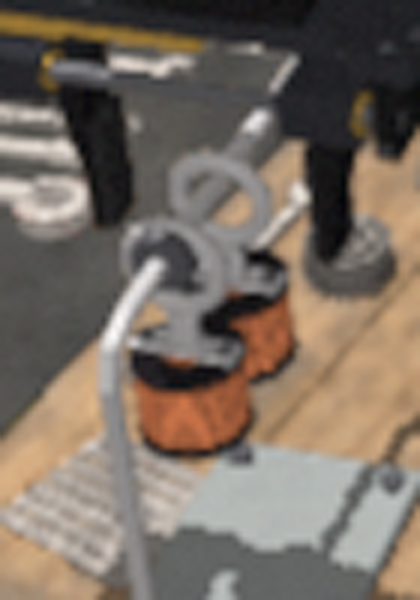

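Emit:
drive_tool:
  increments:
    - [[-0.4,0,0],[0,0,0]]
    - [[-0.8,0,0],[0,0,0]]
    - [[-0.9,0,0],[0,0,0]]
    - [[-0.8,0,0],[0,0,0]]
    - [[0,0.6,-0.78],[0,0,0]]
    - [[0,0.6,-0.78],[0,0,0]]
    - [[0,0.6,-0.78],[0,0,0]]
    - [[0,0.4,-0.78],[0,0,0]]
    - [[0,0,-0.78],[0,0,0]]
    - [[0,0,-0.78],[0,0,0]]
  hand: 1

```text
time_s: 30.65
tool_pos: [0.4427, 0.2051, 0.2934]
tool_rot: [-8.7, 90.0, 1.6]
force: [-0.7, -1.5, 0.6]
grip_width: 0.087
```

Emit:
drive_tool:
  increments:
    - [[0,0,0],[0,0,0]]
    - [[0,0,0],[0,0,0]]

```text
time_s: 30.85
tool_pos: [0.4445, 0.2039, 0.294]
tool_rot: [-35.9, 89.8, -25.8]
force: [0.4, -0.3, 0.4]
grip_width: 0.0869
```

Run:
```python
from h import *
P,R,psi=pose();c=cam("wrist");save(c,"w24")
T=cam("top");save(T,"t24",(180,120,345,260),4.8)
print(proj(c,[[.412,.283,.05]]))
```

```text
t 30.85 p [0.4445 0.2039 0.294 ] psi 10.13 down [ 0.004 -0.002 -1.   ] F [ 0.4 -0.3  0.4] q7 [ 28.  -2. -54.  97.  -1.  84. -16.] w 0.0869
[[303.87028728  92.52002422]]
```

View pics/w24.png

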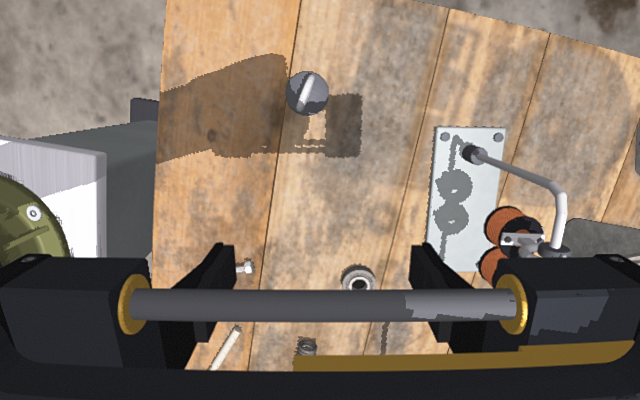

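View pics/t24.png

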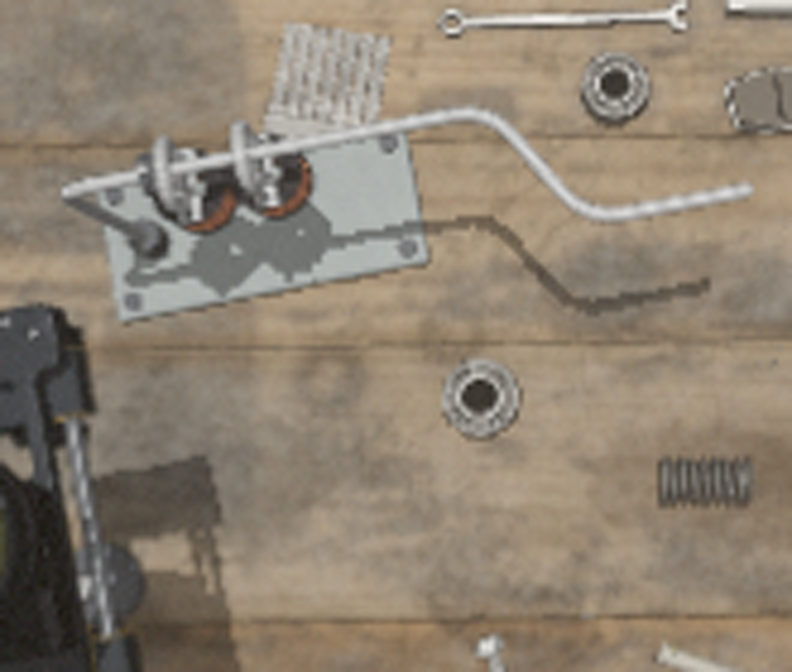

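Run:
```python
from h import *
P,R,psi=pose();c=cam("wrist");save(c,"w25",(270,55,350,125),7)
```

```text
t 30.95 p [0.4452 0.2038 0.2932] psi 10.11 down [ 0.001  0.    -1.   ] F [-0.1  0.2  0. ] q7 [ 28.  -2. -54.  97.  -1.  84. -16.] w 0.0869
```

View pics/w25.png

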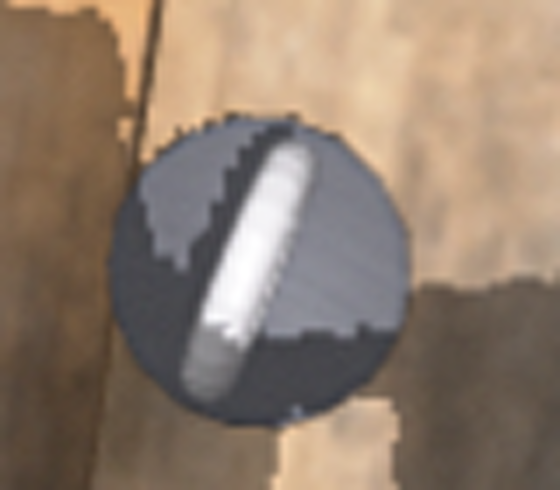

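Run:
```python
from h import *
P,R,psi=pose();c=cam("wrist")
f=lambda u,v,z:onz(c,(270+u/7,55+v/7),z)
a=f(212,390,.05);b=f(295,150,.05);d=b-a
print(a,b,(a+b)/2,np.linalg.norm(d),np.degrees(np.arctan2(d[1],d[0])));print(f(260,270,.014))
ps=np.degrees(np.arctan2(d[1],d[0]))-180
plan(P,psi,[(*((a+b)/2)[:2],.12,ps)]);
```

```text
t 31.0 p [0.4452 0.2038 0.2929] psi 10.11 down [ 0.     0.001 -1.   ] F [-0.7  0.5  0.2] q7 [ 28.  -2. -54.  97.  -1.  84. -16.] w 0.0873
[0.411125   0.26376754 0.05      ] [0.41788584 0.30174905 0.05      ] [0.41450542 0.2827583  0.05      ] 0.038578543460137824 79.90686911954484
[0.41409825 0.28319358 0.014     ]
[[np.float64(4.322), np.float64(2.077), np.float64(-0.409)], [np.float64(0.9184), 0, 0]], -> [0.4145 0.2828 0.12  ] -100.09
```

Emit:
drive_tool:
  increments:
    - [[0,0.7,-0.14],[-0.0647,0,0]]
    - [[0,0,0],[-0.0647,0,0]]
    - [[0,0,0],[-0.0647,0,0]]
    - [[0,0,0],[-0.0647,0,0]]
    - [[0,0,0],[-0.0647,0,0]]
    - [[0,0,0],[-0.0647,0,0]]
    - [[0,0,0],[-0.0647,0,0]]
    - [[0,0,0],[-0.0647,0,0]]
    - [[0,0,0],[-0.0647,0,0]]
    - [[0,0,0],[0,0,0]]

```text
time_s: 32.05
tool_pos: [0.4343, 0.2305, 0.2922]
tool_rot: [58.6, 89.9, 138.7]
force: [0.8, -0.1, 0.3]
grip_width: 0.0869
```

Run:
```python
from h import *
P,R,psi=pose();c=cam("wrist");save(c,"w26")
plan(P,psi,[(.4145,.2828,.12,79.9)])
print(proj(c,[[.4145,.2828,.05]]))
```

```text
t 32.05 p [0.4343 0.2305 0.2922] psi 80.03 down [-0.001  0.001 -1.   ] F [ 0.8 -0.1  0.3] q7 [ 25.  -1. -54.  97.  -1.  84.  51.] w 0.0869
[[np.float64(4.306), np.float64(0.714), np.float64(1.201)], [np.float64(0.0011), 0, 0]], -> [0.4145 0.2828 0.12  ] 79.9
[[364.10212992 142.9907294 ]]
```

View pics/w26.png

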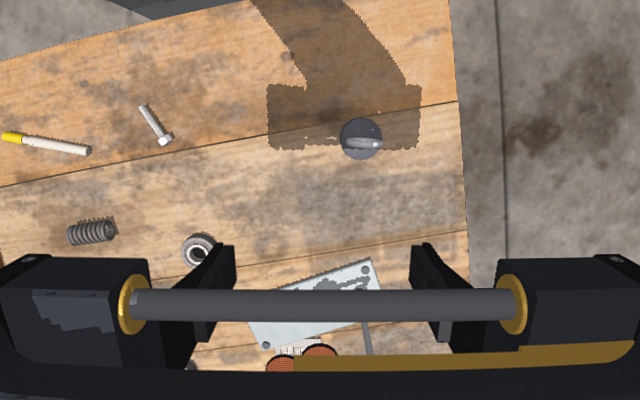

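Emit:
drive_tool:
  increments:
    - [[0,0.36,0.6],[0,0,0]]
    - [[0,0.35,0.6],[0,0,0]]
    - [[0.8,0,0],[0,0,0]]
    - [[1,0,0],[0,0,0]]
    - [[1,0,0],[0,0,0]]
    - [[1,0,0],[0,0,0]]
    - [[0.8,0,0],[0,0,0]]
    - [[0,0,0],[0,0,0]]
    - [[0,0,0],[0,0,0]]

```text
time_s: 33.0
tool_pos: [0.4143, 0.2831, 0.1089]
tool_rot: [63.8, 89.9, 143.7]
force: [0.1, 0.8, 0.1]
grip_width: 0.0874
```

Run:
```python
from h import *
P,R,psi=pose();c=cam("wrist");save(c,"w27")
plan(P,psi,[(.4145,.2828,.035,79.9)])
print(proj(c,[[.4145,.2828,.05]]))
```

```text
t 33.0 p [0.4143 0.2831 0.1089] psi 79.92 down [-0.001  0.001 -1.   ] F [0.1 0.8 0.1] q7 [ 16.  12. -58. 110.  11.  64.  34.] w 0.0874
[[np.float64(1.848), np.float64(-0.007), np.float64(-0.006)], [np.float64(0.0002), 0, 0]], -> [0.4145 0.2828 0.035 ] 79.9
[[320.7006559 221.3375782]]
```

View pics/w27.png

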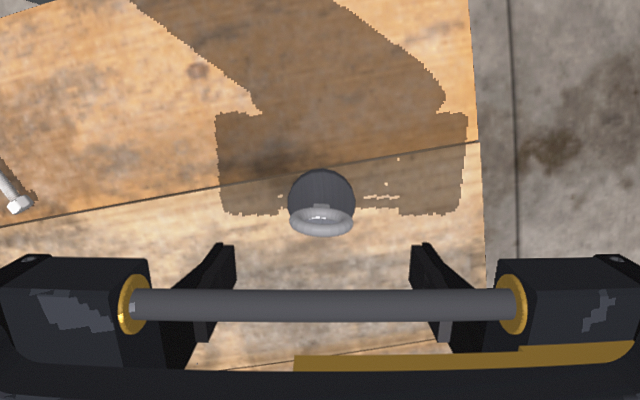

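Ring at (321,221), as predicted; descend and grip.

Emit:
drive_tool:
  increments:
    - [[0.7,0,0],[0,0,0]]
    - [[0.6,0,0],[0,0,0]]
    - [[0.4,0,0],[0,0,0]]
    - [[0.15,0,0],[0,0,0]]
    - [[0,0,0],[0,0,0]]
    - [[0,0,0],[0,0,0]]

```text
time_s: 33.65
tool_pos: [0.4151, 0.2832, 0.0357]
tool_rot: [-55.0, 89.9, 25.0]
force: [-0.0, 0.2, -0.0]
grip_width: 0.0874
```

Emit:
drive_tool:
  increments:
    - [[0,0,0],[0,0,0]]
    - [[0,0,0],[0,0,0]]
    - [[0,0,0],[0,0,0]]
    - [[0,0,0],[0,0,0]]
    - [[0,0,0],[0,0,0]]
    - [[0,0,0],[0,0,0]]
    - [[0,0,0],[0,0,0]]
  hand: -1

```text
time_s: 34.35
tool_pos: [0.4142, 0.2824, 0.0345]
tool_rot: [161.1, 90.0, -118.9]
force: [-0.2, -1.1, 0.1]
grip_width: 0.0414
```

Run:
```python
from h import *
P,R,psi=pose();c=cam("wrist");save(c,"w28",(240,150,400,310),4)
```

```text
t 34.35 p [0.4142 0.2824 0.0345] psi 80.0 down [-0. -0. -1.] F [-0.2 -1.1  0.1] q7 [ 12.  19. -55. 114.  19.  56.  28.] w 0.0414
```

View pics/w28.png

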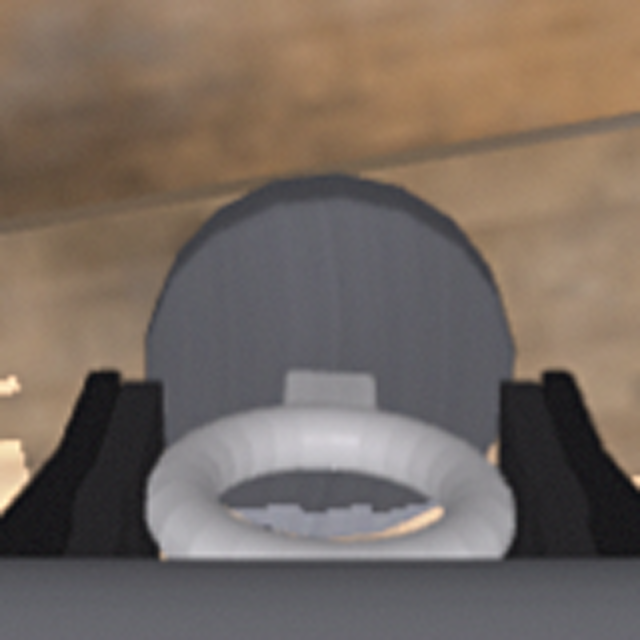

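Emit:
drive_tool:
  increments:
    - [[-0.4,0,0],[0,0,0]]
    - [[-0.8,0,0],[0,0,0]]
    - [[-0.9,0,0],[0,0,0]]
    - [[-0.9,0,0],[0,0,0]]
    - [[-0.68,0,0],[0,0,0]]
    - [[0,0,0],[0.0646,0,0]]
    - [[0,0,0],[0.0646,0,0]]
    - [[0,0,0],[0.0646,0,0]]
    - [[0,0,0],[0.0646,0,0]]
    - [[0,0,0],[0.0646,0,0]]

```text
time_s: 35.4
tool_pos: [0.4138, 0.2828, 0.1825]
tool_rot: [-59.0, 90.0, -18.0]
force: [0.1, -1.2, -2.0]
grip_width: 0.0412
```

Emit:
drive_tool:
  increments:
    - [[0,0,0],[0.0646,0,0]]
    - [[0,0,0],[0.0646,0,0]]
    - [[0,0,0],[0.0646,0,0]]
    - [[0,0,0],[0.0646,0,0]]
    - [[0,-0.4,0.03],[0,0,0]]
    - [[0,-0.8,0.05],[0,0,0]]
    - [[0,-0.8,0.05],[0,0,0]]
    - [[0,-0.8,0.05],[0,0,0]]
    - [[0,-0.8,0.05],[0,0,0]]
    - [[0,-0.8,0.05],[0,0,0]]

```text
time_s: 36.4
tool_pos: [0.4564, 0.1105, 0.1826]
tool_rot: [-21.6, 89.9, -11.3]
force: [0.4, -0.1, -1.2]
grip_width: 0.0412
```

Emit:
drive_tool:
  increments:
    - [[0,-0.8,0.05],[0,0,0]]
    - [[0,-0.8,0.05],[0,0,0]]
    - [[0,-0.8,0.05],[0,0,0]]
    - [[0,-0.8,0.05],[0,0,0]]
    - [[0,-0.8,0.05],[0,0,0]]
    - [[0,-0.8,0.05],[0,0,0]]
    - [[0,-0.8,0.05],[0,0,0]]
    - [[0,-0.8,0.05],[0,0,0]]
    - [[0,-0.8,0.05],[0,0,0]]
    - [[0,-0.55,0.05],[0,0,0]]

```text
time_s: 37.4
tool_pos: [0.5313, -0.1926, 0.1824]
tool_rot: [-52.3, 90.0, -42.2]
force: [0.9, -0.4, -2.3]
grip_width: 0.0412
```

Run:
```python
from h import *
P,R,psi=pose();c=cam("wrist");save(c,"w29")
plan(P,psi,[g(-50,.182)],(0,0))
```

```text
t 37.4 p [ 0.5313 -0.1926  0.1824] psi 10.13 down [ 0. -0. -1.] F [ 0.9 -0.4 -2.3] q7 [ 43.  11. -29.  98.   6.  72.  23.] w 0.0412
[[np.float64(0.01), np.float64(0.171), np.float64(2.547)], [np.float64(-0.0006), 0, 0]], -> [ 0.6304 -0.1679  0.182 ] 10.2
```

View pics/w29.png

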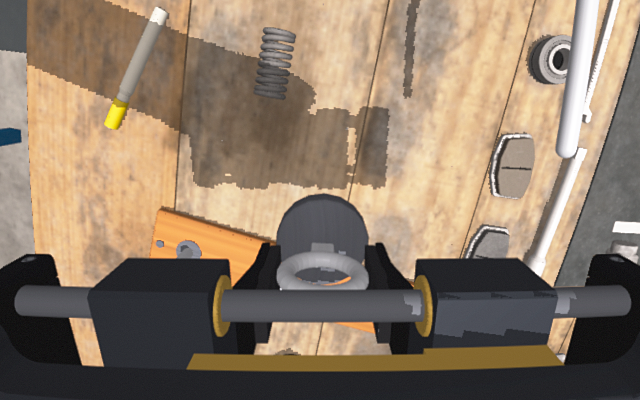

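Emit:
drive_tool:
  increments:
    - [[0,0,0.4],[0,0,0]]
    - [[0,0,0.7],[0,0,0]]
    - [[0,0.1,0.7],[0,0,0]]
    - [[0,0.07,0.5],[0,0,0]]
    - [[0,0,0.24],[0,0,0]]
    - [[0,0,0],[0,0,0]]
    - [[0,0,0],[0,0,0]]
    - [[0,0,0],[0,0,0]]

```text
time_s: 38.25
tool_pos: [0.629, -0.1663, 0.1819]
tool_rot: [-147.1, 89.9, -136.9]
force: [0.4, 0.8, -1.4]
grip_width: 0.0413
```

Run:
```python
from h import *
P,R,psi=pose();c=cam("wrist");save(c,"w30",(240,150,400,310),4)
plan(P,psi,[g(-50,.182),g(62,.182)],(0,-.0005))
```

```text
t 38.25 p [ 0.629  -0.1663  0.1819] psi 10.17 down [-0.001 -0.001 -1.   ] F [ 0.4  0.8 -1.4] q7 [ 35.  22. -29.  85.  11.  75.  15.] w 0.0413
[[np.float64(-0.003), np.float64(-0.046), np.float64(0.039)], [np.float64(-0.0003), 0, 0]], [[np.float64(-0.0), np.float64(2.8), np.float64(-0.0)], [np.float64(-0.0), 0, 0]], -> [ 0.611  -0.0576  0.182 ] 10.2
```

View pics/w30.png

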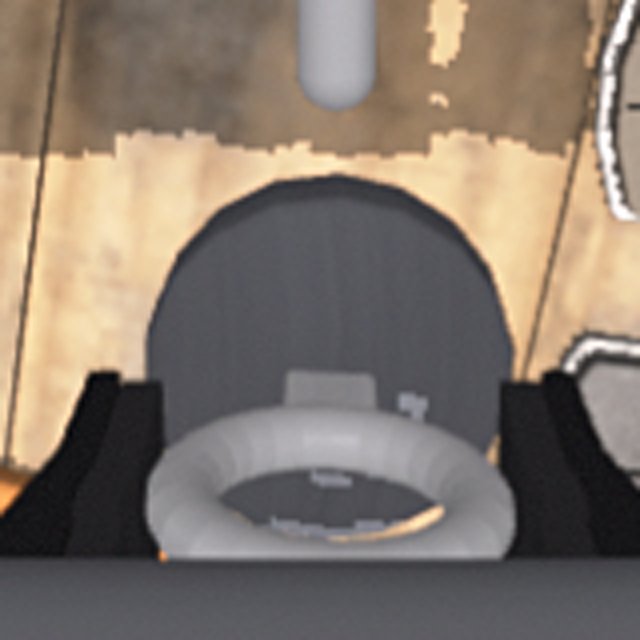

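Emit:
drive_tool:
  increments:
    - [[0,0.1,0.02],[0,0,0]]
    - [[0,0.3,0],[0,0,0]]
    - [[0,0.5,0],[0,0,0]]
    - [[0,0.5,0],[0,0,0]]
    - [[0,0.5,0],[0,0,0]]
    - [[0,0.5,0],[0,0,0]]
    - [[0,0.3,0],[0,0,0]]
    - [[0,0.05,0],[0,0,0]]
    - [[0,0,0],[0,0,0]]
    - [[0,0,0],[0,0,0]]

```text
time_s: 39.3
tool_pos: [0.6114, -0.0586, 0.1816]
tool_rot: [-103.0, 89.9, -92.8]
force: [0.2, -1.0, -0.9]
grip_width: 0.0412
```

Run:
```python
from h import *
P,R,psi=pose();c=cam("wrist");save(c,"w31")
plan(P,psi,[g(s,.182) for s in (69,73.03)],(0,-.0005))
```

```text
t 39.3 p [ 0.6114 -0.0586  0.1816] psi 10.13 down [-0.    -0.001 -1.   ] F [ 0.2 -1.  -0.9] q7 [ 30.  18. -32.  91.  10.  74.   6.] w 0.0412
[[np.float64(-0.01), np.float64(0.201), np.float64(-0.005)], [np.float64(-0.0006), 0, 0]], [[np.float64(-0.0), np.float64(0.099), np.float64(0.006)], [np.float64(0.0555), 0, 0]], -> [ 0.6093 -0.0468  0.182 ] 3.53
```

View pics/w31.png

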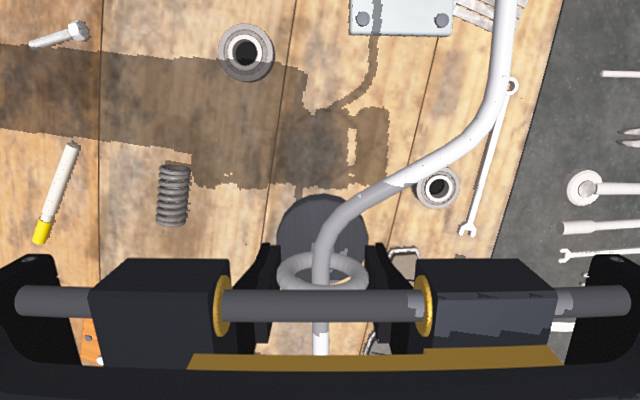

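Emit:
drive_tool:
  increments:
    - [[0,0.2,0],[0,0,0]]
    - [[0,0.1,0.006],[0.0556,0,0]]
    - [[0,0.1,0.006],[0.0556,0,0]]
    - [[0,0.1,0.006],[0.0556,0,0]]
    - [[0,0.1,0.006],[0.0556,0,0]]
    - [[0,0.1,0.006],[0.0556,0,0]]
    - [[0,0.1,0.006],[0.0556,0,0]]
    - [[0,0.1,0.006],[0.0556,0,0]]
    - [[0,0.1,0.006],[0.0556,0,0]]
    - [[0,0.1,0.006],[0.0556,0,0]]

```text
time_s: 40.35
tool_pos: [0.6216, -0.0165, 0.1816]
tool_rot: [-174.8, 90.0, 135.1]
force: [-1.2, 0.4, -1.7]
grip_width: 0.0413
```

Run:
```python
from h import *
P,R,psi=pose()
plan(P,psi,[g(s,.182) for s in (105.28,125.28,145.28,149.3)],(0,-.0005))
```

```text
t 40.35 p [ 0.6216 -0.0165  0.1816] psi -50.12 down [-0.  0. -1.] F [-1.2  0.4 -1.7] q7 [ 20.  18. -25.  90.   8.  74. -57.] w 0.0413
[[np.float64(-0.01), np.float64(-0.038), np.float64(0.037)], [np.float64(-0.0026), 0, 0]], [[np.float64(-0.0), np.float64(0.5), np.float64(-0.0)], [np.float64(-0.0), 0, 0]], [[np.float64(-0.0), np.float64(0.5), np.float64(-0.0)], [np.float64(-0.0001), 0, 0]], [[np.float64(-0.0), np.float64(0.102), np.float64(-0.006)], [np.float64(-0.0554), 0, 0]], -> [0.6548 0.01   0.182 ] -43.14
```

Emit:
drive_tool:
  increments:
    - [[0,0.3,0.035],[-0.0025,0,0]]
    - [[0,0.4,0],[0,0,0]]
    - [[0,0.27,0],[0,0,0]]
    - [[0,0.1,-0.006],[-0.0556,0,0]]
    - [[0,0.1,-0.006],[-0.0556,0,0]]
    - [[0,0.1,-0.006],[-0.0556,0,0]]
    - [[0,0.1,-0.006],[-0.0556,0,0]]
    - [[0,0.1,-0.006],[-0.0556,0,0]]
    - [[0,0.1,-0.006],[-0.0556,0,0]]
    - [[0,0.1,-0.006],[-0.0556,0,0]]

```text
time_s: 41.35
tool_pos: [0.6644, 0.0323, 0.1815]
tool_rot: [120.8, 90.0, 118.3]
force: [-0.7, 1.1, -1.6]
grip_width: 0.0409
```

Emit:
drive_tool:
  increments:
    - [[0,0.1,-0.006],[-0.0556,0,0]]
    - [[0,0.1,-0.006],[-0.0556,0,0]]
    - [[0,0.1,0],[0,0,0]]
    - [[0,0,0],[0,0,0]]

```text
time_s: 41.75
tool_pos: [0.6628, 0.0449, 0.1816]
tool_rot: [93.4, 89.9, 103.9]
force: [1.0, -0.4, -3.0]
grip_width: 0.0414
```

Run:
```python
from h import *
P,R,psi=pose();c=cam("wrist");save(c,"w32")
plan(P,psi,[g(s,.182) for s in (SEND-120,SEND-96)],(0,-.0005))
S=cam("side");save(S,"s32",(170,130,310,290),3.7)
```

```text
t 41.75 p [0.6628 0.0449 0.1816] psi 10.49 down [-0.     0.001 -1.   ] F [ 1.  -0.4 -3. ] q7 [ 20.  25. -36.  83.  15.  77.  -6.] w 0.0414
[[np.float64(-0.009), np.float64(0.857), np.float64(0.01)], [np.float64(0.0024), 0, 0]], [[np.float64(-0.0), np.float64(0.6), np.float64(0.0)], [np.float64(-0.0), 0, 0]], -> [0.6526 0.1023 0.182 ] 10.2
```

View pics/w32.png

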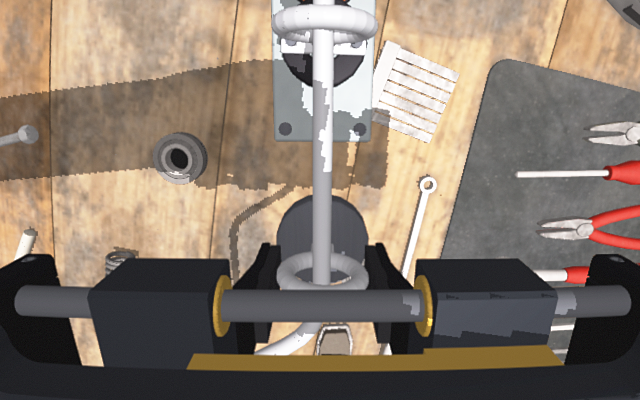

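View pics/s32.png

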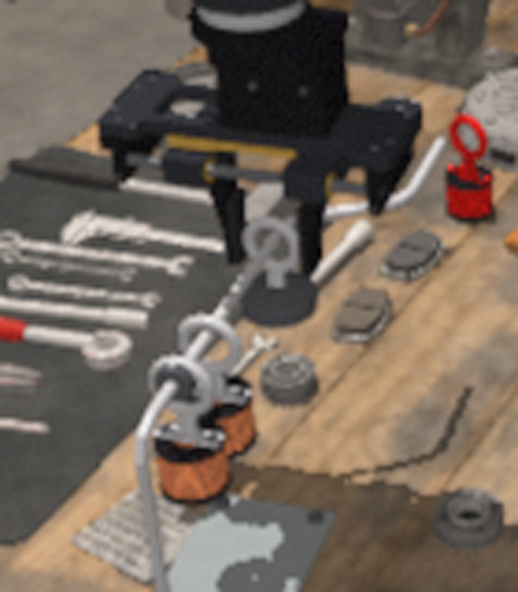

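Emit:
drive_tool:
  increments:
    - [[0,0.3,0.01],[0.0024,0,0]]
    - [[0,0.5,0],[0,0,0]]
    - [[0,0.35,0],[0,0,0]]
    - [[0.07,0,0],[0,0,0]]
    - [[0.06,0,0],[0,0,0]]
    - [[0,0.12,0],[0,0,0]]
    - [[0,0.1,0],[0,0,0]]
    - [[0,0,0],[0,0,0]]
    - [[0,0,0],[0,0,0]]

```text
time_s: 42.75
tool_pos: [0.6534, 0.0976, 0.1766]
tool_rot: [-50.2, 90.0, -40.0]
force: [0.1, 0.2, -2.3]
grip_width: 0.0413
```

Emit:
drive_tool:
  increments:
    - [[0,0.04,0],[0,0,0]]
    - [[0,0,0],[0,0,0]]
    - [[0,0,0],[0,0,0]]

```text
time_s: 43.05
tool_pos: [0.6531, 0.0992, 0.1766]
tool_rot: [-87.3, 90.0, -77.0]
force: [0.2, -1.1, -1.8]
grip_width: 0.0415
```

Run:
```python
from h import *
P,R,psi=pose();c=cam("wrist");save(c,"w33",(240,80,400,310),3.2)
S=cam("side");save(S,"s33",(190,180,270,290),5.4)
```

```text
t 43.05 p [0.6531 0.0992 0.1766] psi 10.24 down [ 0. -0. -1.] F [ 0.2 -1.1 -1.8] q7 [ 16.  25. -37.  84.  15.  76. -11.] w 0.0415
```

View pics/w33.png

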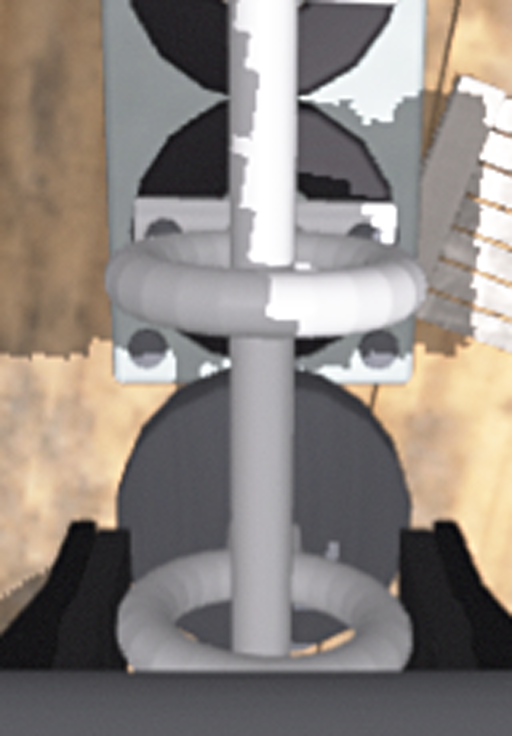

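View pics/s33.png

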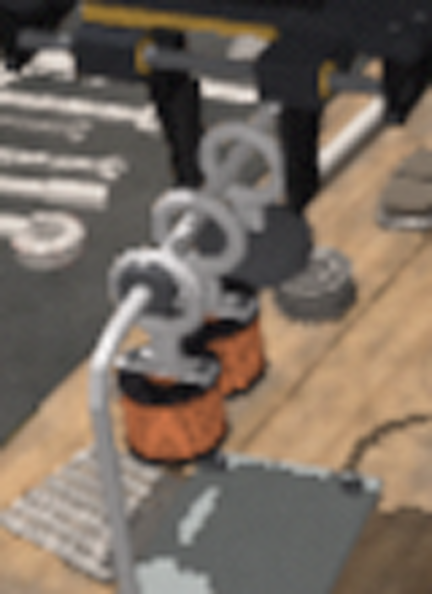

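Emit:
drive_tool:
  increments:
    - [[0,0.04,0],[0,0,0]]
    - [[0,0,0],[0,0,0]]
    - [[0,0,0],[0,0,0]]

```text
time_s: 43.45
tool_pos: [0.6527, 0.101, 0.1765]
tool_rot: [-145.9, 90.0, -135.6]
force: [-0.9, -0.0, -1.7]
grip_width: 0.0414
```

Emit:
drive_tool:
  increments:
    - [[0,0.03,0],[0,0,0]]
    - [[0,0,0],[0,0,0]]
    - [[0,0,0],[0,0,0]]
    - [[0,0,0],[0,0,0]]

```text
time_s: 43.85
tool_pos: [0.6525, 0.102, 0.1765]
tool_rot: [-95.1, 90.0, -84.8]
force: [-0.3, -0.4, -1.5]
grip_width: 0.0413
```

Run:
```python
from h import *
P,R,psi=pose();c=cam("wrist");save(c,"w34",(240,80,400,310),3.2)
```

```text
t 43.85 p [0.6525 0.102  0.1765] psi 10.25 down [ 0. -0. -1.] F [-0.3 -0.4 -1.5] q7 [ 16.  25. -37.  84.  15.  76. -11.] w 0.0413
```

View pics/w34.png

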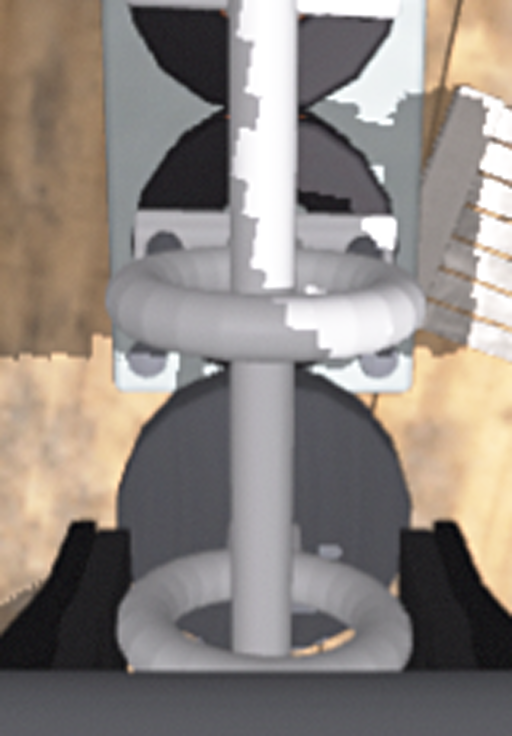

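Emit:
drive_tool:
  increments:
    - [[0,0.03,0],[0,0,0]]
    - [[0,0,0],[0,0,0]]
    - [[0,0,0],[0,0,0]]
    - [[0,0,0],[0,0,0]]
    - [[0,0,0],[0,0,0]]

```text
time_s: 44.4
tool_pos: [0.6523, 0.1032, 0.1765]
tool_rot: [-124.3, 90.0, -114.1]
force: [0.3, 0.3, -2.3]
grip_width: 0.041
```

Run:
```python
from h import *
P,R,psi=pose();c=cam("wrist");save(c,"w35",(240,80,400,310),3.2)
print(proj(c,[[*rail(SEND-4-48-44-.0)[0],.155],[*rail(SEND-48)[0],.192],[*rail(SEND-48)[0],.213]]))
S=cam("side");save(S,"s35",(190,180,270,290),5.4)
```

```text
t 44.4 p [0.6523 0.1032 0.1765] psi 10.24 down [-0. -0. -1.] F [ 0.3  0.3 -2.3] q7 [ 16.  25. -37.  84.  15.  76. -11.] w 0.041
[[319.85821173 246.62510923]
 [319.2485317  176.97458417]
 [318.83006246 189.38467126]]
```

View pics/w35.png

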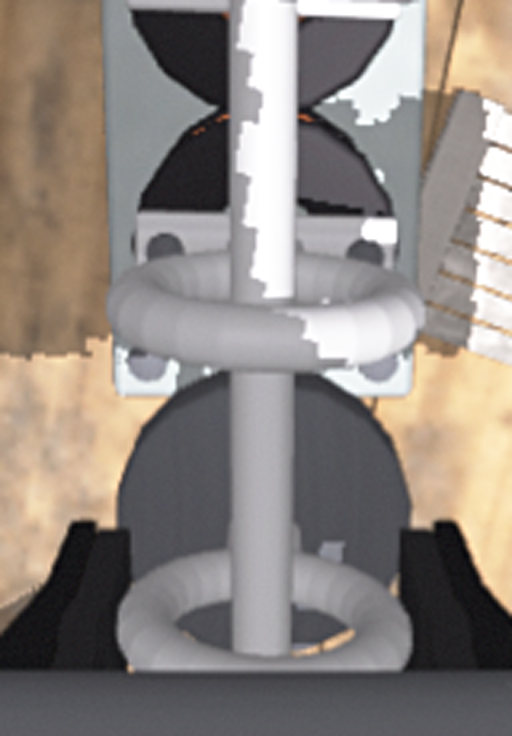

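View pics/s35.png

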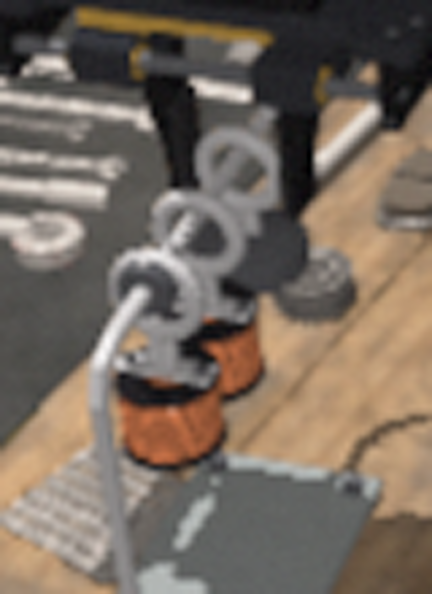

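Emit:
drive_tool:
  increments:
    - [[0,-0.03,0],[0,0,0]]
    - [[0,0,0],[0,0,0]]
    - [[0,0,0],[0,0,0]]

```text
time_s: 44.8
tool_pos: [0.6526, 0.1019, 0.1765]
tool_rot: [-92.8, 90.0, -82.5]
force: [-0.4, -0.4, -1.8]
grip_width: 0.0415
```

Emit:
drive_tool:
  increments:
    - [[0.01,0,0],[0,0,0]]
    - [[0,0,0],[0,0,0]]
    - [[0,0,0],[0,0,0]]
    - [[0,0,0],[0,0,0]]
    - [[0,0,0],[0,0,0]]
    - [[0,0,0],[0,0,0]]
    - [[0,0,0],[0,0,0]]
  hand: 0.8

```text
time_s: 45.5
tool_pos: [0.6526, 0.102, 0.1761]
tool_rot: [-75.7, 90.0, -65.5]
force: [-0.8, -0.3, 0.0]
grip_width: 0.0773
```

Emit:
drive_tool:
  increments:
    - [[-0.4,0,0],[0,0,0]]
    - [[-0.8,0,0],[0,0,0]]
    - [[-0.9,0,0],[0,0,0]]
    - [[-0.9,0,0],[0,0,0]]
    - [[0,-0.5,0],[0,0,0]]
    - [[0,-0.5,0],[0,0,0]]
    - [[0,0,0],[0,0,0]]
    - [[0,0,0],[0,0,0]]
  hand: 1

```text
time_s: 46.3
tool_pos: [0.6596, 0.0629, 0.2968]
tool_rot: [56.6, 90.0, 66.8]
force: [-1.6, -1.1, -0.6]
grip_width: 0.0868
```

Run:
```python
from h import *
P,R,psi=pose();c=cam("wrist");save(c,"w36",(240,60,400,280),3.2)
S=cam("side");save(S,"s36",(190,180,270,290),5.4)
T=cam("top");save(T,"t36",(180,120,345,260),4.8)
```

```text
t 46.3 p [0.6596 0.0629 0.2968] psi 10.2 down [ 0.     0.001 -1.   ] F [-1.6 -1.1 -0.6] q7 [ 19.  22. -37.  73.  13.  88.  -6.] w 0.0868
```

View pics/w36.png

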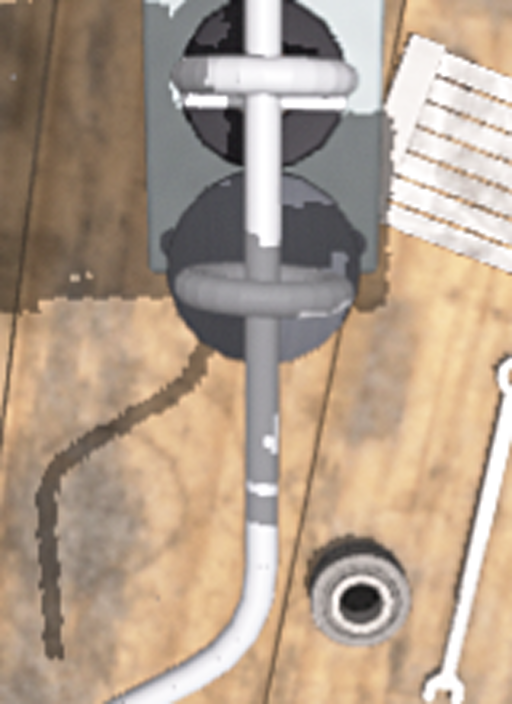

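View pics/s36.png

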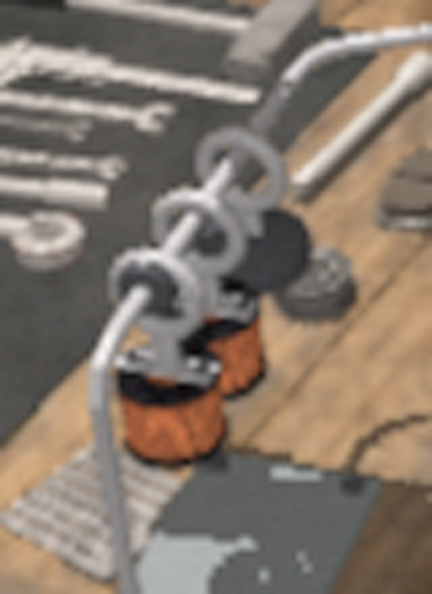

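View pics/t36.png

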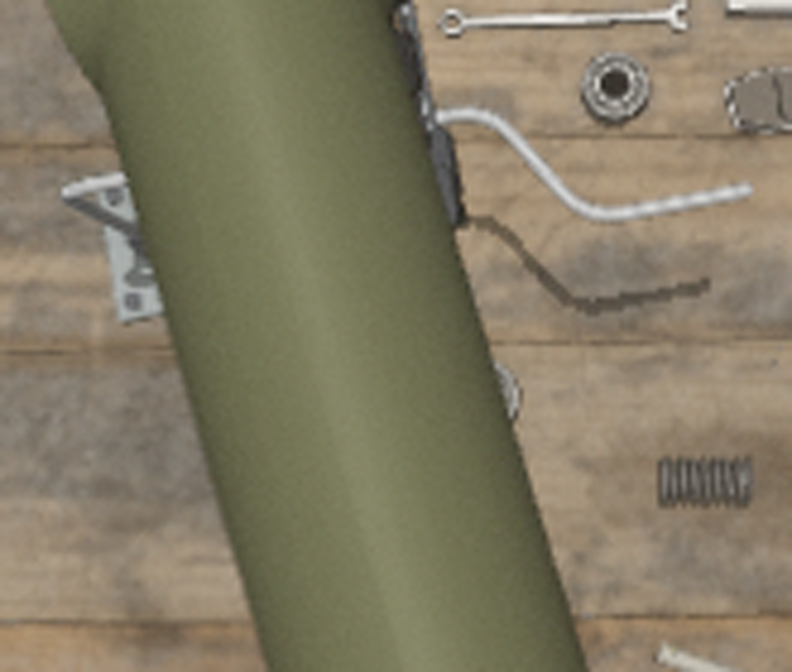

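Run:
```python
from h import *
P,R,psi=pose();c=cam("wrist");save(c,"w37",(280,50,366,170),5)
```

```text
t 46.45 p [0.6593 0.0645 0.2963] psi 10.36 down [-0.     0.001 -1.   ] F [-0.3  0.2 -0.8] q7 [ 19.  22. -37.  73.  13.  88.  -6.] w 0.0868
```

View pics/w37.png

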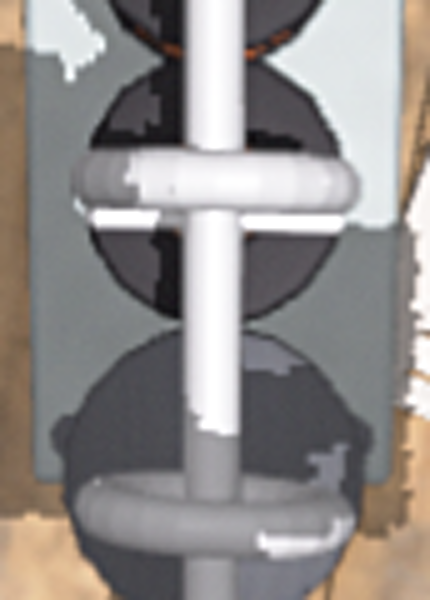

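Run:
```python
from h import *
c=cam("wrist");save(c,"w38",(290,98,356,142),12)
```

```text
(no output)
```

View pics/w38.png

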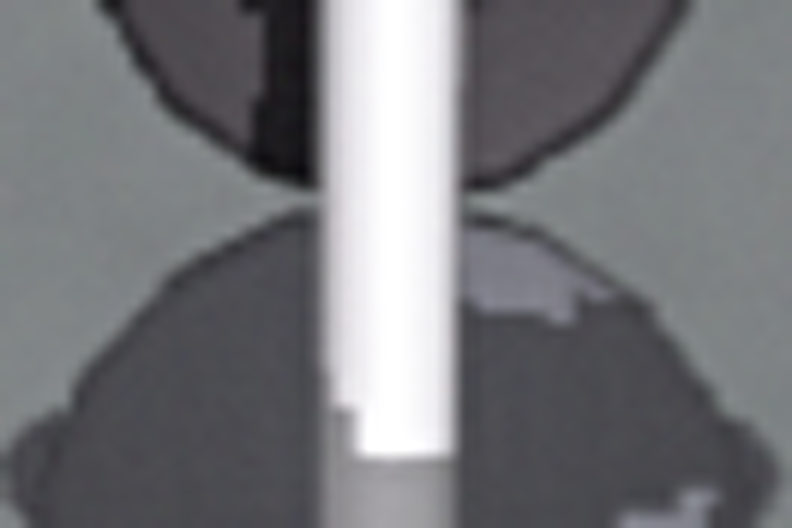

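Emit:
drive_tool:
  increments:
    - [[0,0.7,0],[0,0,0]]
    - [[0,0.7,0],[0,0,0]]
    - [[0,0,0],[0,0,0]]
    - [[0,0,0],[0,0,0]]
    - [[0,0,0],[0,0,0]]

```text
time_s: 47.05
tool_pos: [0.65, 0.1167, 0.296]
tool_rot: [-100.3, 89.9, -90.1]
force: [-0.2, 0.5, 0.6]
grip_width: 0.0873
```

Run:
```python
from h import *
c=cam("wrist");save(c,"w39",(275,80,371,240),3.7);pose()
```

```text
t 47.1 p [0.6501 0.1163 0.2959] psi 10.14 down [-0.    -0.001 -1.   ] F [0.8 0.  0. ] q7 [ 15.  22. -38.  74.  14.  88. -11.] w 0.0874
```

View pics/w39.png

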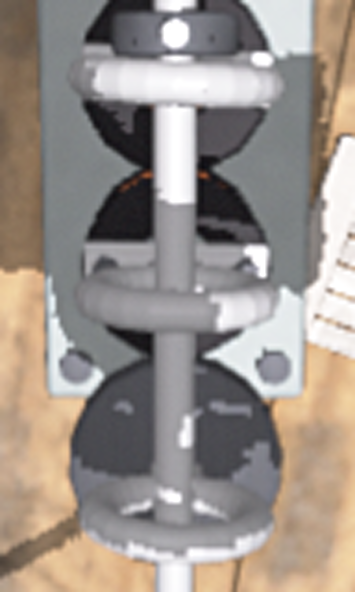

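Run:
```python
from h import *
S=cam("side");save(S,"s40")
```

```text
(no output)
```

View pics/s40.png

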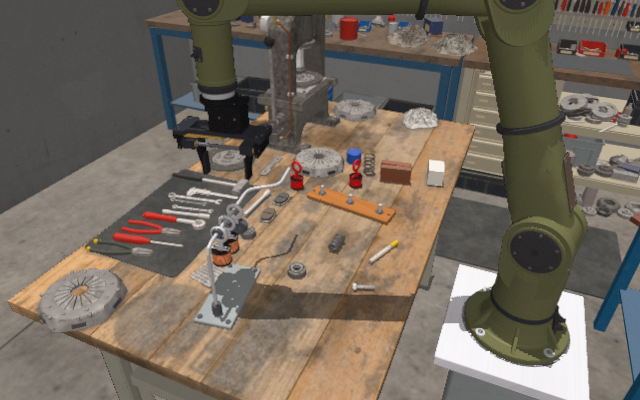

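The side view shows both coils and the keeper hanging on the rail near (230,225). The stand at (350,203) is empty, and the bolt, marker, spring, bearing and red decoys have not moved. I'm handing it in.

Run:
```python
from h import *
print(env.sign_off())
```

```text
the job is handed in; nothing more can be done
None
```

The job is handed in at about 47 s on the robot's clock. Both coils that were present and the keeper weight are threaded on the rail and pushed up in order. The red look-alikes were left alone.

- **First coil:** I slid it on until it met the stop collar (up to 5.8 N), and in the close view its ring sits against the collar.
- **Second coil and keeper:** the force showed no contact for either, so I judged both from the pictures. The second coil's bobbin looks to be touching the first. The gap between keeper and second coil measures about 0.1 mm, within reading error.
- **Everything else:** no coil tipped over, the gripper was open and clear above the rail, and the last side picture shows the stand empty and the loose parts where they were. I saw no sign that the keeper had been knocked aside, and no checks failed or disagreed.

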